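# Level the honing stone, then draw the awl and hold it ready to hone

## Robot

A 6-joint arm with a two-finger parallel gripper is mounted at the origin on a cart in front of the work surface, level with it; the furniture and walls round the work are solid. World frame = base frame: x ahead of the robot, y to its left, z up, the work surface at z = 0. Lengths are in m, angles in degrees, forces in N, time in s.
With the tool pointing down it reaches from about 0.25 to 0.725 m from the base axis. Payload 9.7 kg.
Tool frame: the origin (TCP) lies at the very end of the fingers, on their centre line; the grasp point (between the pads) lies 19 mm behind it (bot.hold_point_z is the distance from the TCP to the grasp point, in m); z points along the fingers, y is the line along which they close (so a half turn about z gives the same grasp; the last joint's range is limited). The gripper opens to 85 mm and grips with 20 to 120 N. Pads are 22 mm wide; open, the fingers measure 114 mm over their backs; the gripper's body (76 mm by 85 mm) begins 54 mm behind the grasp point. The pads swing forward as they close: fully open they stand 13 mm farther back than shut.
Start: joints at [63.656, 4.979, 10.078, 95.1, 0, 90], TCP at [0.244, 0.493, 0.199] pointing down, gripper open.
Joint ranges: [-179.16, 179.16], [-48.56, 103.87], [-65.8, 70.77], [-126.05, 130.52], [-82.76, 87.17], [-180, 180]. Speed limits (degrees/s): [127.2, 127.2, 147.25, 180, 180, 180].

## Interface

Orientations are given as [roll, pitch, yaw] about the fixed x, y, z axes, in that order (R = Rz(yaw) Ry(pitch) Rx(roll)).
In Python, from workcell import bot gives the robot as it stands.
- The arm moves only by the tool play_rows, never from a script. Its argument "targets" is a list of rows, each an object with "grip": the closure in counts, from 0 (fully open) to 255 (shut); "linear": the shift along the world's x, y, z in cm, a list of three; "delta_rot": the turn, a rotation vector about the world's x, y, z in rad, a list of three. A call has 1 to 10 rows; each row is the pose to reach, as a shift and turn from the pose commanded when the call began; what a row does not reach only later rows make up. A row lasts 1/10 s, in which the tool goes at most 50 mm and 8.59 degrees, less where a joint would pass 70% of its speed; a pose out of reach is approached as far as the arm can. A call with a gripper value outside its range is refused whole. The fingers move at their own pace and stop on an object; "force" is the grip in N (left out, the last holds). Time passes only in rows, so rows that repeat a pose let the fingers close. It gives the time, the measured TCP pose, the force, the opening and the grip force at its end, in the units of the state.
- bot.get_obs(): the state, without advancing time (a new reading comes with each control period).
- bot.camera(name): name is "scene" or "top" or "wrist"; returns a dict with "color" (400x640x3 uint8, red, green, blue), "range_z" (400x640 float32, m along the optical axis (not along the pixel's ray), 0 where there is no reading), "fov_y" (degrees; the focal length in pixels is half the picture's height over the tangent of half this angle, whatever the lens; pixels are square), "cx", "cy" (the principal point, pixels), "world_to_cam" (4x4, takes a point from world to camera coordinates). Camera axes: x right, y up, looking along -z (the intrinsics and any distortion apply to the point x, -y, -z); pixel columns grow to the right and rows downward; lengths in m; the calibration is good to about 2 mm. The wrist camera is an equidistant fisheye: a pixel r from the principal point sees the ray r / f radians off the axis. A picture is of the moment at which its call begins.
- bot.job_done(): hands the job in; it is judged then, once.
Trained networks look in a picture, given as the dict that the camera call returned (one of the last four; its "shot" number tells which), for a name from the list of things; names that differ only in an ending like _2 or _b are one class to them, and where a whole thing is asked for, a point or a joint stands for the part that bears it (a point fixed in the world has none). Each returns a list of dicts, best first, with "conf" (0 to 1); they miss things now and then, are a little off and sometimes report something else, mostly with a low value. They report only what shows in the picture. A call takes as long as a camera call.
- bot.search_frame(picture, target): "box" ([left, top, right, bottom] in pixels, round what is visible of it).
- bot.trace(picture, target): "pixels" (400x640 bool, what is visible of it) and "box" ([left, top, right, bottom] in pixels, round what is visible of it).
- bot.pinpoint(picture, target): "pixel" ([column, row] in pixels: a listed point, or the origin of a listed thing).
The state is a dict: "time": time; "q": joint angles; "qd": joint speeds; "joint_efforts": joint torques, N m; "ee_pos": TCP position; "tcp_rot": TCP orientation; "wrist_force": force on the tool from outside, world axes, zero at the start; "torque": the same for the moment, N m; "opening": finger opening in m; "grasp_force": force on a finger pad.
Only numpy, scipy, OpenCV 4.12 (cv2) and the standard library are available. Lean on these libraries where they do the work, as an engineer would, in place of code of your own. Each camera call takes 0.05 s, during which the arm holds its last target. There are 200 camera calls.

## Task

The oil stone on the honing stand slopes down towards you: turn the stand's hand screw until the stone is level. Then draw the awl out of the slanted tool block, leaving the screwdriver in, and bring its point over the stone, in line with the stone's length, handle towards you, dipped about 15 degrees and 2 to 6 cm clear of the stone. Finish still holding it there in the air, the stone level and the bottle, jar and tin not shifted.

Things in the scene. Friction and masses are not known exactly. Their poses are not given: they have to be found in the camera images.
- stone_bed (a joint): Tilt, rad, of the honing stand's bed and stone about a level pin across the stand. 0 = level: bed flush with the upper edges of the side rails. Negative: near (knob) end low, at the start by 0.045 to 0.07. One turn of the knob clockwise seen from above adds 0.096 (0.0153 per rad); anticlockwise lowers. Stays where left.
- knob_mid (a point): Centre of the black fluted round knob (33 mm across, 24 mm tall, upright axis, 0.05 N m) of the hand screw at the stand's near end, always 98 mm above the table. It turns freely well past level either way; regrasp as needed. Free all round for fingers; what lies under it stays below 70 mm above the table; the stone's block ends 62 mm from its axis.
- stone_top (a point): Centre of the oil stone's upper (honing) face, 140 x 42 mm, in a wooden block 165 x 58 mm fixed on the bed; 82 mm above the table when level. x runs along the stone away from the knob, y across, z out of the face. The knob's axis lies 145 mm towards -x.
- hone_base: Grey U-shaped base of the honing stand, 262 x 94 mm, side rails 52 mm high, fixed to the table. Origin on the table under it, 30 mm from under the stone's centre towards the knob; x along the stand away from the knob, z up.
- awl_mid (a point): Middle of the awl's handle: stout turned handle 75 mm long, up to 31 mm thick (fingers meet it at 20 mm along x, 27 mm along z), round spike; 60 g. Stands in a bore of the block, handle up and towards the robot, foot on the slanted face. y runs along it from point to handle end, 60 deg above level at the start; x is then level. Draw it 75 mm along y to free it.
- awl_tip (a point): Point of the awl's spike, 110 mm from awl_mid along the awl's -y.
- tool_rack: Slanted wooden tool block on a board 112 x 232 mm, fixed. Origin on the table under the middle of the slanted face (58 mm wide, its middle 74 mm up). y runs along the block to the left, x away from the robot; bores run square to the face, 60 deg above level towards -x. Bores at y = -72 (empty), 0 and +72 mm: awl and screwdriver, either way round.
- driver_mid (a point): Middle of the handle (66 mm long, 23 mm thick, slimmer than the awl's) of the small screwdriver, which stands in the block 72 mm beside the awl and stays there.
- oil_bottle: Small brown bottle, 39 mm across, 86 mm tall, standing beyond the stand to the right; origin at its foot. Leave it alone.
- paste_jar2: Screw-lid jar, 69 mm across, 73 mm tall, standing beyond the work; origin at its foot. Leave it alone.
- glue_tin: Round tin, 89 mm across, 76 mm tall, standing right of the stand; origin at its foot. Leave it alone.

How it is judged:
By the outcome, as a careful person would: the job done as asked, in the order asked, and still so for the second after the job is handed in, while the arm keeps its last pose, push and grip.
It also fails if it takes over 67 s, if anything falls off the work surface, if the arm or the gripper's body presses on something with over 40 N, if the wrist force passes 120 N, or if a joint passes its speed limit or range.

## Working session

There is one attempt and no reset: what is moved stays moved. The work goes in short steps, Python scripts to look and compute and a tool call to move; the robot and the scene stay as the last step left them, time stands still between calls to the robot, and variables do not carry over. Pictures are saved under pics/ and viewed, at most 11 in all, crops included, and the job is handed in when it is done.

Besides the shell and the picture viewer there is one more tool, called after "Emit:" as name(argument=value, ...), one argument or row to a line, values as JSON. play_rows: Moves the arm, as the interface text tells. Its arguments: {"type":"object","properties":{"targets":{"type":"array","items":{"type":"object","properties":{"grip":{"type":"number"},"linear":{"type":"array","items":{"type":"number"}},"delta_rot":{"type":"array","items":{"type":"number"}}}}},"force":{"type":"number"}},"required":["targets"]}

```bash
ls; mkdir -p pics
cat > h.py <<'E'
import numpy as np, cv2
from workcell import bot
from scipy.spatial.transform import Rotation as R
def f(p): return 200/np.tan(np.radians(p["fov_y"])/2)
def unproj(p,u,v,d=None):
    if d is None:
        w=p["range_z"][int(v)-2:int(v)+3,int(u)-2:int(u)+3]; w=w[w>0]; d=np.median(w) if len(w) else np.nan
    F=f(p); c=np.array([(u-p["cx"])/F*d,-(v-p["cy"])/F*d,-d,1])
    return (np.linalg.inv(p["world_to_cam"])@c)[:3]
def cloud(p,mask):
    v,u=np.nonzero(mask&(p["range_z"]>0)); d=p["range_z"][v,u]; F=f(p)
    c=np.stack([(u-p["cx"])/F*d,-(v-p["cy"])/F*d,-d,np.ones(len(d))])
    return (np.linalg.inv(p["world_to_cam"])@c)[:3].T
def ray_z(p,u,v,z):
    a=unproj(p,u,v,.3); b=unproj(p,u,v,1.); t=(z-a[2])/(b[2]-a[2]); return a+t*(b-a)
def save(p,n): cv2.imwrite("pics/"+n,p["color"][:,:,::-1])
np.set_printoptions(precision=4,suppress=True)
E
python3 - <<'E'
from h import *
print(bot.get_obs())
ims=[]
for n in ("scene","top"):
    p=bot.camera(n); save(p,n+"0.png")
    print(n,p["fov_y"],np.linalg.inv(p["world_to_cam"])[:3,3])
    for t in ["knob_mid","stone_top","hone_base","awl_mid","awl_tip","tool_rack","driver_mid","oil_bottle","paste_jar2","glue_tin"]:
        r=bot.pinpoint(p,t)
        for q in r[:1]: print(t,np.round(q["conf"],2),q["pixel"],unproj(p,*q["pixel"]))
E
```

```text
pics
{'time': 0.0, 'q': array([63.6555,  5.0098, 10.035 , 95.1013, -0.0007, 90.0004]), 'qd': array([-0.0077, -0.0762, -0.0355, -0.0994,  0.0079, -0.0139]), 'joint_efforts': array([ -0.0006, -52.0385,  46.4802,   0.0162,   0.0001,   0.    ]), 'ee_pos': array([0.2439, 0.4926, 0.1983]), 'tcp_rot': array([-179.9239,    0.0007,  153.6552]), 'wrist_force': array([ 0.4187,  0.2899, -0.9512]), 'torque': array([ 0.0146, -0.0007,  0.0174]), 'grasp_force': 0.0, 'opening': 0.08552673536244708}
scene 53.717813559033274 [ 0.3783 -0.5838  0.8519]
knob_mid 0.53 [276.1, 265.0] [ 0.4565 -0.1947  0.1094]
stone_top 0.85 [338.8, 249.3] [ 0.6002 -0.2006  0.0809]
hone_base 0.79 [326.6, 269.9] [ 0.5583 -0.2272  0.0629]
awl_mid 0.6 [269.1, 115.7] [0.6006 0.2501 0.108 ]
awl_tip 0.52 [287.9, 154.8] [0.6073 0.1309 0.0622]
tool_rack 0.69 [290.5, 155.3] [0.6118 0.1225 0.0664]
driver_mid 0.5 [270.5, 136.1] [0.6015 0.2671 0.0143]
oil_bottle 0.93 [406.7, 309.8] [ 0.6818 -0.3708  0.0347]
paste_jar2 0.96 [360.0, 186.1] [ 0.7477 -0.0296  0.0373]
glue_tin 0.64 [378.8, 355.3] [ 0.5717 -0.4351  0.0719]
top 43.38326804958588 [ 0.4038 -0.0612  1.278 ]
knob_mid 0.61 [381.0, 264.2] [ 0.453  -0.1883  0.1104]
stone_top 0.64 [383.6, 204.6] [ 0.5965 -0.2036  0.0815]
hone_base 0.56 [380.8, 220.3] [ 0.5589 -0.1956  0.0789]
awl_mid 0.74 [189.1, 207.6] [0.5924 0.2536 0.1245]
tool_rack 0.62 [226.2, 200.9] [0.6134 0.1755 0.0844]
driver_mid 0.51 [217.1, 209.7] [0.5873 0.1901 0.1165]
oil_bottle 0.82 [439.1, 171.6] [ 0.683  -0.3506  0.0458]
paste_jar2 0.61 [299.2, 145.5] [ 0.7508 -0.0016  0.0735]
glue_tin 0.58 [466.1, 212.8] [ 0.5735 -0.4034  0.072 ]
```

View pics/scene0.png

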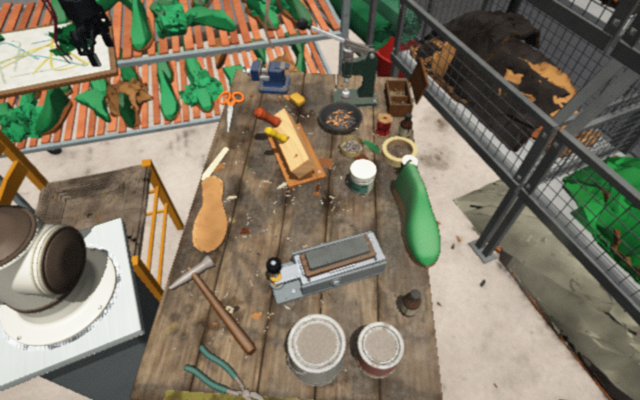

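View pics/top0.png

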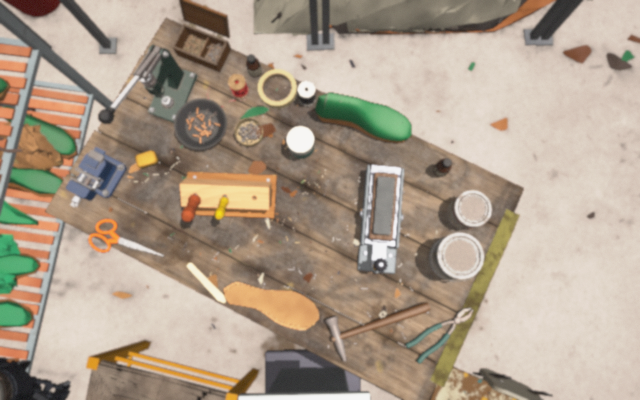

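Run:
```python
from h import *
out=[]
for n in ("scene","top"):
    p=bot.camera(n)
    for t in ["stone_top","hone_base","knob_mid","awl_mid","driver_mid","tool_rack"]:
        r=bot.trace(p,t)
        if not r: print(n,t,"none");continue
        c=cloud(p,r[0]["pixels"]); 
        b=r[0]["box"]; q=np.nonzero(r[0]["pixels"])
        print(n,t,round(r[0]["conf"],2),np.round(b),len(c),"med",np.median(c,0),"min",np.percentile(c,2,0),"max",np.percentile(c,98,0))
        m=r[0]["pixels"].astype(np.uint8)
        if t in("hone_base","tool_rack"):
            rc=cv2.minAreaRect((c[:,:2]*1000).astype(np.float32)); print("  rect",rc)
        if t in("awl_mid","driver_mid"):
            u,s,vt=np.linalg.svd(c-c.mean(0),full_matrices=False); print("  axis",vt[0],s/np.sqrt(len(c)))
    c=p["color"][90:180,230:330] if n=="scene" else p["color"][160:235,165:290]
    out.append(cv2.resize(c[:,:,::-1],(400*c.shape[1]//c.shape[0],400) if 0 else (600,290),interpolation=cv2.INTER_CUBIC))
cv2.imwrite("pics/crop1.png",np.vstack(out))
```

```text
scene stone_top 0.64 [272. 230. 385. 285.] 3007 med [ 0.5797 -0.2125  0.0663] min [ 0.4545 -0.2453  0.0195] max [ 0.6941 -0.1711  0.0858]
scene hone_base 0.94 [265. 233. 388. 307.] 5147 med [ 0.5615 -0.2173  0.0521] min [ 0.442  -0.2578  0.0052] max [ 0.6919 -0.1529  0.1082]
  rect ((568.6453247070312, -178.5630645751953), (285.8855285644531, 248.74749755859375), 22.80462074279785)
scene knob_mid 0.69 [268. 258. 285. 275.] 235 med [ 0.4525 -0.1911  0.1079] min [ 0.4381 -0.2024  0.0323] max [ 0.4682 -0.1576  0.1117]
scene awl_mid 0.67 [269. 110. 329. 187.] 2515 med [0.6315 0.139  0.0557] min [ 0.5868  0.065  -0.0012] max [0.7003 0.2808 0.0874]
  axis [-0.0684 -0.9947 -0.0763] [0.0669 0.0327 0.0307]
scene driver_mid 0.75 [263. 130. 288. 143.] 131 med [0.5923 0.1769 0.1053] min [0.5695 0.1718 0.0751] max [0.6193 0.1853 0.1267]
  axis [ 0.6786 -0.0693 -0.7312] [0.0219 0.0045 0.0025]
scene tool_rack 0.77 [271. 110. 325. 187.] 2230 med [0.6316 0.1307 0.0585] min [0.5882 0.0662 0.006 ] max [0.6961 0.2718 0.087 ]
  rect ((643.397705078125, 178.00181579589844), (232.3622589111328, 111.6482620
[... 441 characters left out ...]
90. 272.] 154 med [ 0.4532 -0.1872  0.1091] min [ 0.4398 -0.2117  0.0124] max [ 0.4674 -0.1727  0.1142]
top awl_mid 0.67 [179. 194. 203. 225.] 329 med [0.5935 0.252  0.1167] min [0.5633 0.2411 0.0112] max [0.6291 0.2685 0.1372]
  axis [-0.5242 -0.0348  0.8509] [0.0308 0.0148 0.0076]
top driver_mid 0.65 [214. 196. 232. 221.] 205 med [0.5968 0.1818 0.1065] min [0.5692 0.1727 0.0623] max [0.6275 0.1944 0.1287]
  axis [-0.6534  0.0227  0.7567] [0.0261 0.0067 0.006 ]
top tool_rack 0.96 [178. 170. 277. 218.] 3572 med [0.6367 0.1635 0.0653] min [0.588  0.0686 0.0056] max [0.6996 0.2845 0.089 ]
  rect ((646.9163818359375, 183.2969970703125), (238.0426788330078, 118.13375091552734), 86.0981216430664)
```

View pics/crop1.png

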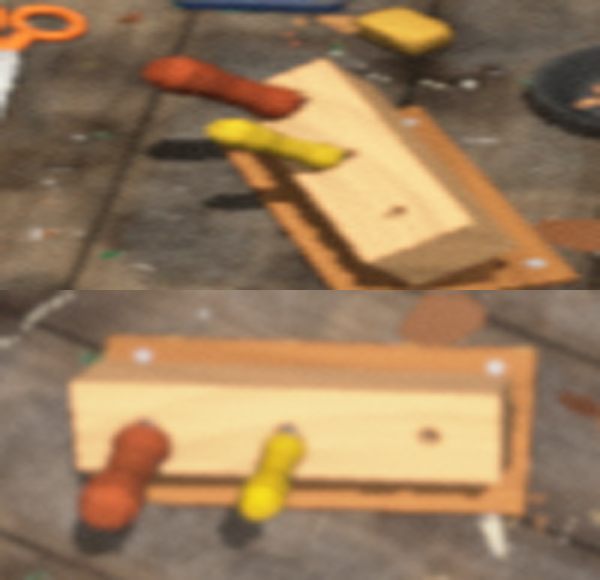

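Emit:
play_rows(
  targets=[
    {"grip":80,"linear":[1,-4,2],"delta_rot":[0,0,0.13]},
    {"grip":80,"linear":[2.5,-8.5,4],"delta_rot":[0,0,0.26]},
    {"grip":80,"linear":[4,-13,6],"delta_rot":[0,0,0.4]},
    {"grip":80,"linear":[5.5,-17.5,6],"delta_rot":[0,0,0.54]},
    {"grip":80,"linear":[7,-22,6],"delta_rot":[0,0,0.68]},
    {"grip":80,"linear":[8.5,-26.5,6],"delta_rot":[0,0,0.82]},
    {"grip":80,"linear":[10,-31,6],"delta_rot":[0,0,0.96]},
    {"grip":80,"linear":[11.5,-35.5,6],"delta_rot":[0,0,1.1]},
    {"grip":80,"linear":[13,-40,6],"delta_rot":[0,0,1.24]},
    {"grip":80,"linear":[14,-44,6],"delta_rot":[0,0,1.38]},
  ],
  force=50,
)

```text
time: 2.8
ee_pos: [0.3749, 0.0876, 0.2592]
tcp_rot: [-180.0, 0.0, -133.8]
wrist_force: [1.2, 0.3, -0.9]
opening: 0.0585
grasp_force: 0.0
```

Emit:
play_rows(
  targets=[
    {"grip":80,"linear":[1,-4.5,0],"delta_rot":[0,0,0.14]},
    {"grip":80,"linear":[2.5,-9,0],"delta_rot":[0,0,0.28]},
    {"grip":80,"linear":[3.5,-13.5,0],"delta_rot":[0,0,0.42]},
    {"grip":80,"linear":[5,-18,0],"delta_rot":[0,0,0.56]},
    {"grip":80,"linear":[6,-22,0],"delta_rot":[0,0,0.7]},
    {"grip":80,"linear":[6.9,-24.2,0],"delta_rot":[0,0,0.84]},
    {"grip":80,"linear":[6.9,-24.2,0],"delta_rot":[0,0,0.98]},
    {"grip":80,"linear":[6.9,-24.2,0],"delta_rot":[0,0,1.12]},
    {"grip":80,"linear":[6.9,-24.2,0],"delta_rot":[0,0,1.26]},
    {"grip":80,"linear":[6.9,-24.2,0],"delta_rot":[0,0,1.4]},
  ],
)

```text
time: 3.8
ee_pos: [0.4436, -0.1531, 0.259]
tcp_rot: [180.0, 0.0, -55.9]
wrist_force: [-0.0, -0.5, -0.3]
opening: 0.0587
grasp_force: 0.0
```

```bash
cat >> h.py <<'E'
def fray(p,u,v):
    F=f(p); x,y=u-p["cx"],v-p["cy"]; r=np.hypot(x,y); a=r/F
    d=np.array([x/r*np.sin(a),-y/r*np.sin(a),-np.cos(a)]); M=np.linalg.inv(p["world_to_cam"]); return M[:3,3],M[:3,:3]@d
def fz(p,u,v,z):
    o,d=fray(p,u,v); return o+d*(z-o[2])/d[2]
def fcloud(p,mask):
    F=f(p); v,u=np.nonzero(mask&(p["range_z"]>0)); z=p["range_z"][v,u]; x,y=u-p["cx"],v-p["cy"]; r=np.hypot(x,y)+1e-9; t=np.tan(r/F)*z
    return (np.linalg.inv(p["world_to_cam"])@np.stack([x/r*t,-y/r*t,-z,np.ones(len(z))]))[:3].T
E
python3 - <<'E'
from h import *
o=bot.get_obs(); print(o["time"],o["q"],o["ee_pos"],o["tcp_rot"],o["opening"])
p=bot.camera("wrist"); save(p,"w1.png"); print(p["fov_y"],p["cx"],p["cy"],np.linalg.inv(p["world_to_cam"])[:3,3])
for t,z in [("knob_mid",.098),("stone_top",.078),("hone_base",0)]:
    for q in bot.pinpoint(p,t)[:1]: print(t,q,fz(p,*q["pixel"],z))
E
```

```text
3.8 [ -19.0384   -4.2403    7.5839  101.8255   -0.0003 -143.172 ] [ 0.4436 -0.1531  0.259 ] [179.9989   0.0009 -55.8665] 0.058727651312171045
65.70646984690485 321.65526963883906 198.14893096009806 [ 0.4895 -0.2218  0.4334]
knob_mid {'pixel': [332.6, 140.8], 'conf': 0.82} [ 0.4532 -0.1892  0.098 ]
stone_top {'pixel': [235.0, 59.2], 'conf': 0.88} [ 0.5989 -0.2058  0.078 ]
hone_base {'pixel': [268.1, 81.6], 'conf': 0.85} [ 0.5642 -0.1997  0.    ]
```

View pics/w1.png

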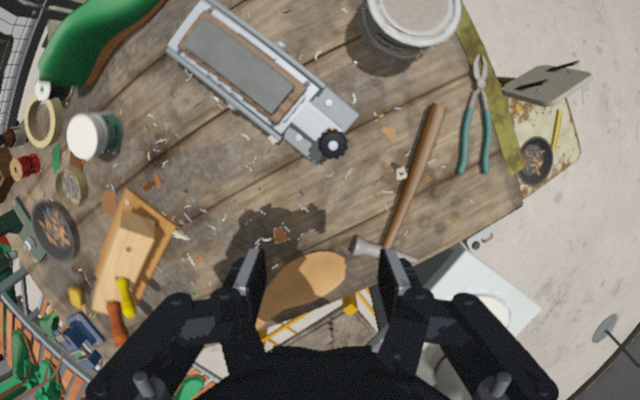

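Emit:
play_rows(
  targets=[
    {"grip":80,"linear":[0.5,-1.8,-3]},
    {"grip":80,"linear":[0.95,-3.65,-6]},
    {"grip":80,"linear":[0.95,-3.65,-9]},
    {"grip":80,"linear":[0.95,-3.65,-12]},
    {"grip":80,"linear":[0.95,-3.65,-15]},
    {"grip":80,"linear":[0.95,-3.65,-17]},
    {"grip":80,"linear":[0.95,-3.65,-18]},
    {"grip":80,"linear":[0.95,-3.65,-18]},
  ],
)

```text
validation failed for argument at $.ta...
```

Run:
```python
from h import *
o=bot.get_obs(); print(o["time"],o["q"],o["ee_pos"],o["wrist_force"])
p=bot.camera("wrist"); save(p,"w2.png")
for t,z in [("knob_mid",.098),("stone_top",.078)]:
    for q in bot.pinpoint(p,t)[:1]: print(t,q,fz(p,*q["pixel"],z))
for n in ("top","scene"):
    p=bot.camera(n); c=cloud(p,np.ones((400,640),bool))
    k=np.array([.4535,-.19]); e=np.array([np.cos(np.radians(-6.5)),np.sin(np.radians(-6.5))]); d=c[:,:2]-k
    x=d@e-.145; y=d@np.array([-e[1],e[0]])
    m=(abs(x)<.06)&(abs(y)<.016)&(abs(c[:,2]-.08)<.02)
    A=np.c_[x[m],y[m],np.ones(m.sum())]; s=np.linalg.lstsq(A,c[m,2],rcond=None)[0]; print(n,m.sum(),s,np.std(A@s-c[m,2]))
    m=(abs(x)<.06)&(abs(abs(y)-.043)<.002)&(abs(c[:,2]-.05)<.01)
    A=np.c_[x[m],y[m],np.ones(m.sum())]; s=np.linalg.lstsq(A,c[m,2],rcond=None)[0]; print(" rails",n,m.sum(),s,np.std(A@s-c[m,2]))
```

```text
4.0 [ -19.0105   -4.2565    7.5755  101.8259    0.002  -142.5594] [ 0.4437 -0.1528  0.2591] [-0.0528  0.8038 -0.3053]
knob_mid {'pixel': [333.7, 143.4], 'conf': 0.61} [ 0.4502 -0.1874  0.098 ]
stone_top {'pixel': [234.6, 63.1], 'conf': 0.78} [ 0.5963 -0.203   0.078 ]
top 150 [0.0743 0.0133 0.0822] 0.002109932825801672
 rails top 62 [0.0198 0.0058 0.0508] 0.002194384072540789
scene 697 [ 0.0508 -0.0016  0.0817] 0.0014567781002978
 rails scene 237 [0.0038 0.0368 0.0492] 0.003154681830335294
```

View pics/w2.png

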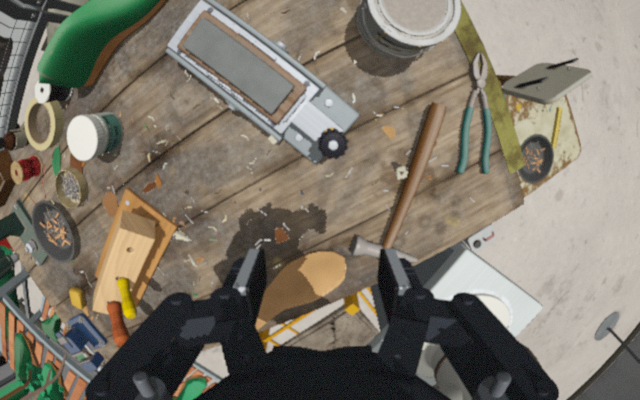

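Emit:
play_rows(
  targets=[
    {"grip":80,"linear":[0.5,-1.8,-3],"delta_rot":[0,0,0]},
    {"grip":80,"linear":[0.95,-3.65,-6],"delta_rot":[0,0,0]},
    {"grip":80,"linear":[0.95,-3.65,-9],"delta_rot":[0,0,0]},
    {"grip":80,"linear":[0.95,-3.65,-12],"delta_rot":[0,0,0]},
    {"grip":80,"linear":[0.95,-3.65,-15],"delta_rot":[0,0,0]},
    {"grip":80,"linear":[0.95,-3.65,-17],"delta_rot":[0,0,0]},
    {"grip":80,"linear":[0.95,-3.65,-18],"delta_rot":[0,0,0]},
    {"grip":80,"linear":[0.95,-3.65,-18],"delta_rot":[0,0,0]},
  ],
)

```text
time: 5.05
ee_pos: [0.4526, -0.1891, 0.078]
tcp_rot: [179.9, 0.1, -56.2]
wrist_force: [-0.1, 0.5, 0.2]
opening: 0.0588
grasp_force: 0.0
```

Run:
```python
from h import *
o=bot.get_obs(); print(o["time"],o["q"],o["ee_pos"],o["wrist_force"])
p=bot.camera("wrist"); save(p,"w3.png")
for t,z in [("knob_mid",.098),("stone_top",.078)]:
    for q in bot.pinpoint(p,t)[:1]: print(t,q,fz(p,*q["pixel"],z))
```

```text
5.05 [ -22.6754   -3.7146  -12.0616   81.759     0.     -146.4533] [ 0.4526 -0.1891  0.078 ] [-0.0758  0.461   0.221 ]
knob_mid {'pixel': [318.1, 251.3], 'conf': 0.86} [ 0.4531 -0.1873  0.098 ]
stone_top {'pixel': [138.5, 93.4], 'conf': 0.86} [ 0.5983 -0.2029  0.078 ]
```

View pics/w3.png

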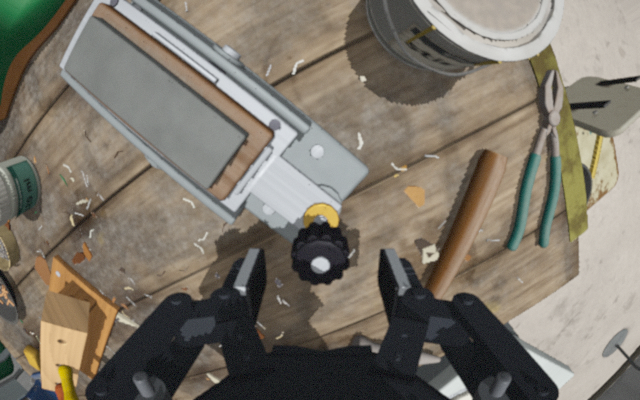

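Emit:
play_rows(
  targets=[
    {"grip":130,"linear":[0,0.1,0],"delta_rot":[0,0,0]},
    {"grip":200,"linear":[0,0.1,0],"delta_rot":[0,0,0]},
    {"grip":220,"linear":[0,0.1,0],"delta_rot":[0,0,0]},
    {"grip":220,"linear":[0,0.1,0],"delta_rot":[0,0,0]},
    {"grip":220,"linear":[0,0.1,0],"delta_rot":[0,0,0]},
  ],
  force=50,
)

```text
time: 5.7
ee_pos: [0.4532, -0.1884, 0.079]
tcp_rot: [-180.0, -0.0, -56.2]
wrist_force: [-0.2, -0.4, -1.3]
opening: 0.0119
grasp_force: 0.0
```

Emit:
play_rows(
  targets=[
    {"grip":220,"linear":[0,0,0],"delta_rot":[0,0,-0.1]},
    {"grip":220,"linear":[0,0,0],"delta_rot":[0,0,-0.2]},
    {"grip":220,"linear":[0,0,0],"delta_rot":[0,0,-0.3]},
    {"grip":220,"linear":[0,0,0],"delta_rot":[0,0,-0.4]},
    {"grip":220,"linear":[0,0,0],"delta_rot":[0,0,-0.5]},
    {"grip":220,"linear":[0,0,0],"delta_rot":[0,0,-0.6]},
    {"grip":220,"linear":[0,0,0],"delta_rot":[0,0,-0.7]},
    {"grip":220,"linear":[0,0,0],"delta_rot":[0,0,-0.8]},
    {"grip":220,"linear":[0,0,0],"delta_rot":[0,0,-0.9]},
    {"grip":220,"linear":[0,0,0],"delta_rot":[0,0,-1.0]},
  ],
)

```text
time: 6.7
ee_pos: [0.4531, -0.1884, 0.079]
tcp_rot: [180.0, 0.0, -113.7]
wrist_force: [-0.0, 0.5, -0.7]
opening: 0.0122
grasp_force: 0.0
```

Emit:
play_rows(
  targets=[
    {"grip":220,"linear":[0,0,0],"delta_rot":[0,0,-0.1]},
    {"grip":220,"linear":[0,0,0],"delta_rot":[0,0,-0.2]},
    {"grip":220,"linear":[0,0,0],"delta_rot":[0,0,-0.3]},
    {"grip":220,"linear":[0,0,0],"delta_rot":[0,0,-0.4]},
    {"grip":220,"linear":[0,0,0],"delta_rot":[0,0,-0.5]},
    {"grip":220,"linear":[0,0,0],"delta_rot":[0,0,-0.6]},
    {"grip":220,"linear":[0,0,0],"delta_rot":[0,0,-0.7]},
    {"grip":220,"linear":[0,0,0],"delta_rot":[0,0,-0.8]},
    {"grip":220,"linear":[0,0,0],"delta_rot":[0,0,-0.9]},
    {"grip":220,"linear":[0,0,0],"delta_rot":[0,0,-1.0]},
  ],
)

```text
time: 7.7
ee_pos: [0.4531, -0.1884, 0.079]
tcp_rot: [180.0, -0.0, -171.0]
wrist_force: [-0.2, -0.6, -0.3]
opening: 0.0116
grasp_force: 0.0
```

Emit:
play_rows(
  targets=[
    {"grip":220,"linear":[0,0,0],"delta_rot":[0,0,-0.1]},
    {"grip":220,"linear":[0,0,0],"delta_rot":[0,0,-0.2]},
    {"grip":220,"linear":[0,0,0],"delta_rot":[0,0,-0.3]},
    {"grip":220,"linear":[0,0,0],"delta_rot":[0,0,-0.4]},
    {"grip":220,"linear":[0,0,0],"delta_rot":[0,0,-0.5]},
    {"grip":220,"linear":[0,0,0],"delta_rot":[0,0,-0.6]},
    {"grip":220,"linear":[0,0,0],"delta_rot":[0,0,-0.7]},
    {"grip":220,"linear":[0,0,0],"delta_rot":[0,0,-0.8]},
    {"grip":220,"linear":[0,0,0],"delta_rot":[0,0,-0.9]},
    {"grip":220,"linear":[0,0,0],"delta_rot":[0,0,-1.0]},
  ],
)

```text
time: 8.7
ee_pos: [0.4531, -0.1884, 0.079]
tcp_rot: [-180.0, -0.0, 131.7]
wrist_force: [-0.2, -0.7, 0.6]
opening: 0.0116
grasp_force: 0.0
```

```bash
cat >> h.py <<'E'
def slope(names=("top","scene"),k=(.4531,-.1876),yaw=-6.5):
    k=np.array(k); yw=np.radians(yaw); e=np.array([np.cos(yw),np.sin(yw)])
    for n in names:
        p=bot.camera(n); a=np.ones((400,640),bool); c=fcloud(p,a) if n=="wrist" else cloud(p,a)
        d=c[:,:2]-k; x=d@e-.145; y=d@np.array([-e[1],e[0]])
        for nm,m in (("stone",(abs(x)<.06)&(abs(y)<.016)&(abs(c[:,2]-.08)<.012)),("rails",(abs(x)<.08)&(abs(abs(y)-.043)<.003)&(abs(c[:,2]-.052)<.006)),("table",(abs(x)<.1)&(abs(y+.08)<.025)&(abs(c[:,2])<.012))):
            if m.sum()<20: continue
            A=np.c_[x[m],y[m],np.ones(m.sum())]; s=np.linalg.lstsq(A,c[m,2],rcond=None)[0]; print(n,nm,m.sum(),s,np.std(A@s-c[m,2]))
    return p
E
python3 - <<'E'
from h import *
o=bot.get_obs(); print(o["time"],o["q"],o["ee_pos"],o["tcp_rot"],o["opening"],o["torque"],o["wrist_force"])
slope(("scene","scene","top"))
E
```

```text
8.7 [-22.5738  -3.802  -12.0398  81.7654   0.0007  25.749 ] [ 0.4531 -0.1884  0.079 ] [-179.9992   -0.0032  131.6771] 0.011572905437735103 [0.0091 0.0371 0.0092] [-0.1765 -0.6945  0.5661]
scene stone 694 [0.0515 0.0042 0.0818] 0.001497796275618307
scene rails 372 [0.0026 0.0033 0.0508] 0.0019086089373011412
scene table 1695 [ 0.0002 -0.0032 -0.0014] 0.0015121690474650203
scene stone 690 [ 0.0489 -0.0048  0.0817] 0.001430034864256742
scene rails 361 [0.0011 0.0028 0.0509] 0.001829513414712105
scene table 1700 [ 0.0006 -0.0032 -0.0014] 0.0016059772034790545
top stone 515 [0.0596 0.0282 0.0822] 0.0024476553967846576
top rails 225 [-0.0034 -0.0036  0.0523] 0.002426370827869763
top table 752 [-0.0011  0.0038  0.    ] 0.0028358446523907284
```

Run:
```python
from h import *
p=bot.camera("wrist"); save(p,"w4.png")
M=p["world_to_cam"]; F=f(p)
def proj(w):
    c=M@np.r_[w,1]; x,y,z=c[0],-c[1],-c[2]; r=np.hypot(x,y); a=np.arctan2(r,z); return p["cx"]+x/r*a*F,p["cy"]+y/r*a*F
o=bot.get_obs()["ee_pos"]; print("tcp",proj(o),"knob",proj([.4531,-.188,.098]),np.linalg.inv(M)[:3,3])
for q in bot.pinpoint(p,"knob_mid"): print(q,fz(p,*q["pixel"],.098))
r=bot.trace(p,"knob_mid"); print(r[0]["box"],r[0]["conf"]); c=fcloud(p,r[0]["pixels"]); print(np.median(c,0),np.percentile(c,5,0),np.percentile(c,95,0))
t=p["color"][180:400,200:440,::-1]; cv2.imwrite("pics/w4c.png",cv2.resize(t,(640,586)))
```

```text
tcp (np.float64(322.4675175869226), np.float64(233.5520987330123)) knob (np.float64(322.93347786826575), np.float64(247.35980855339753)) [ 0.3977 -0.1278  0.2535]
{'pixel': [321.0, 242.1], 'conf': 0.72} [ 0.4501 -0.1862  0.098 ]
[291.6, 204.0, 353.2, 276.6] 0.78
[ 0.4471 -0.1821  0.1084] [ 0.4366 -0.1958  0.0898] [ 0.4597 -0.1714  0.1116]
```

View pics/w4c.png

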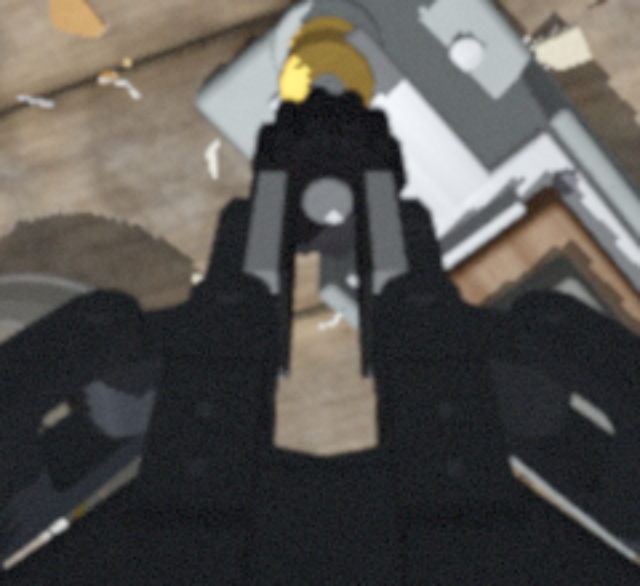

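Run:
```python
from h import *
p=bot.camera("wrist")
M=p["world_to_cam"]; F=f(p)
def proj(w):
    c=M@np.r_[w,1]; x,y,z=c[0],-c[1],-c[2]; r=np.hypot(x,y); a=np.arctan2(r,z); return np.round([p["cx"]+x/r*a*F,p["cy"]+y/r*a*F],1)
ob=bot.get_obs(); o=ob["ee_pos"]; T=R.from_euler("xyz",ob["tcp_rot"],degrees=True).as_matrix(); print(T)
print("cam in tool",T.T@(np.linalg.inv(M)[:3,3]-o), "axis",T.T@np.linalg.inv(M)[:3,:3]@[0,0,-1])
for d in ([0,.03,0],[0,.03,-.008],[.011,.03,-.008],[-.011,.03,-.008],[.011,.006,0],[-.011,.006,0],[.011,.006,-.019],[0,.006,-.03]): print(d,proj(o+T@d))
for (u,v) in [(299,246),(299,255),(299,270),(300,285),(344,250),(344,270),(322,255),(322,225),(310,230),(335,230)]:
    m=np.zeros((400,640),bool); m[v-1:v+2,u-1:u+2]=1; c=fcloud(p,m)
    if len(c): w=np.median(c,0); print((u,v),w,"tool",T.T@(w-o))
    else: print((u,v),"no depth")
```

```text
[[-0.6693  0.743   0.    ]
 [ 0.743   0.6693  0.    ]
 [-0.      0.     -1.    ]]
cam in tool [ 0.0822 -0.0007 -0.1745] axis [-0.3199  0.0008  0.9474]
[0, 0.03, 0] [370.3 233.4]
[0, 0.03, -0.008] [372.2 239. ]
[0.011, 0.03, -0.008] [373.4 222.2]
[-0.011, 0.03, -0.008] [371.  254.9]
[0.011, 0.006, 0] [332.3 217.2]
[-0.011, 0.006, 0] [331.8 249.2]
[0.011, 0.006, -0.019] [333.4 230.2]
[0, 0.006, -0.03] [333.8 257.4]
(299, 246) [ 0.437  -0.188   0.1171] tool [ 0.0111 -0.0117 -0.0381]
(299, 255) [ 0.4376 -0.188   0.1258] tool [ 0.0107 -0.0112 -0.0468]
(299, 270) [ 0.4384 -0.1874  0.139 ] tool [ 0.0106 -0.0103 -0.06  ]
(300, 285) [ 0.4387 -0.1866  0.1503] tool [ 0.011  -0.0095 -0.0713]
(344, 250) [ 0.4536 -0.1735  0.1206] tool [ 0.0107  0.0103 -0.0416]
(344, 270) [ 0.4528 -0.1742  0.1392] tool [ 0.0108  0.0092 -0.0602]
(322, 255) [ 0.4513 -0.1865  0.1112] tool [ 0.0027 -0.0001 -0.0322]
(322, 225) [ 0.441  -0.1757  0.1065] tool [ 0.0176 -0.0006 -0.0275]
(310, 230) [ 0.4383 -0.1814  0.1074] tool [ 0.0152 -0.0064 -0.0284]
(335, 230) [ 0.4478 -0.1728  0.107 ] tool [ 0.0152  0.0065 -0.0279]
```

Emit:
play_rows(
  targets=[
    {"grip":80,"linear":[0,0,0],"delta_rot":[0,0,0]},
    {"grip":80,"linear":[0,0,0],"delta_rot":[0,0,0]},
    {"grip":80,"linear":[0,0,0],"delta_rot":[0,0,0]},
    {"grip":80,"linear":[0,0,0],"delta_rot":[0,0,0]},
  ],
)

```text
time: 9.45
ee_pos: [0.4531, -0.1884, 0.079]
tcp_rot: [-180.0, -0.0, 131.9]
wrist_force: [-0.2, -0.4, -0.6]
opening: 0.058
grasp_force: 0.0
```

Run:
```python
from h import *
print("hold_point_z",bot.hold_point_z)
p=bot.camera("wrist"); ob=bot.get_obs(); o=ob["ee_pos"]; T=R.from_euler("xyz",ob["tcp_rot"],degrees=True).as_matrix()
print(ob["time"],o,ob["opening"],ob["wrist_force"])
c=(fcloud(p,np.ones((400,640),bool))-o)@T
for s in (1,-1):
    m=(c[:,1]*s>.025)&(c[:,1]*s<.05)&(abs(c[:,0])<.02)
    h,e=np.histogram(c[m,2],bins=np.arange(-.1,.09,.01)); print(s,list(zip(np.round(e[:-1],3),h)))
    g=c[m&(c[:,2]<-.01)]; print("tip z",np.percentile(g[:,2],[90,95,99]), "x",np.percentile(g[:,0],[5,50,95]),"ymin",np.percentile(g[:,1]*s,[2,50,98]))
```

```text
hold_point_z 0.0187
9.5 [ 0.4532 -0.1884  0.079 ] 0.05851821911297256 [-0.1222  0.4498  0.1568]
1 [(np.float64(-0.1), np.int64(1117)), (np.float64(-0.09), np.int64(1153)), (np.float64(-0.08), np.int64(539)), (np.float64(-0.07), np.int64(548)), (np.float64(-0.06), np.int64(464)), (np.float64(-0.05), np.int64(325)), (np.float64(-0.04), np.int64(38)), (np.float64(-0.03), np.int64(0)), (np.float64(-0.02), np.int64(0)), (np.float64(-0.01), np.int64(0)), (np.float64(-0.0), np.int64(0)), (np.float64(0.01), np.int64(0)), (np.float64(0.02), np.int64(0)), (np.float64(0.03), np.int64(322)), (np.float64(0.04), np.int64(0)), (np.float64(0.05), np.int64(0)), (np.float64(0.06), np.int64(1242)), (np.float64(0.07), np.int64(6))]
tip z [-0.0541 -0.0478 -0.041 ] x [-0.0067  0.0097  0.0169] ymin [0.0255 0.0333 0.0498]
-1 [(np.float64(-0.1), np.int64(824)), (np.float64(-0.09), np.int64(1095)), (np.float64(-0.08), np.int64(538)), (np.float64(-0.07), np.int64(546)), (np.float64(-0.06), np.int64(460)), (np.float64(-0.05), np.int64(343)), (np.float64(-0.04), np.int64(42)), (np.float64(-0.03), np.int64(0)), (np.float64(-0.02), np.int64(0)), (np.float64(-0.01), np.int64(0)), (np.float64(-0.0), np.int64(0)), (np.float64(0.01), np.int64(0)), (np.float64(0.02), np.int64(0)), (np.float64(0.03), np.int64(0)), (np.float64(0.04), np.int64(0)), (np.float64(0.05), np.int64(0)), (np.float64(0.06), np.int64(240)), (np.float64(0.07), np.int64(457))]
tip z [-0.0533 -0.0472 -0.0407] x [-0.0057  0.0104  0.017 ] ymin [0.0254 0.0325 0.0497]
```

Emit:
play_rows(
  targets=[
    {"grip":80,"linear":[0,0,0],"delta_rot":[0,0,0.14]},
    {"grip":80,"linear":[0,0,-0.5],"delta_rot":[0,0,0.28]},
    {"grip":80,"linear":[0,0,-1],"delta_rot":[0,0,0.42]},
    {"grip":80,"linear":[0,0,-1.5],"delta_rot":[0,0,0.56]},
    {"grip":80,"linear":[0,0,-2],"delta_rot":[0,0,0.7]},
    {"grip":80,"linear":[0,0,-2.5],"delta_rot":[0,0,0.84]},
    {"grip":80,"linear":[0,0,-3],"delta_rot":[0,0,0.98]},
    {"grip":80,"linear":[0,0,-3.4],"delta_rot":[0,0,1.12]},
    {"grip":80,"linear":[0,0,-3.6],"delta_rot":[0,0,1.26]},
    {"grip":80,"linear":[0,0,-3.6],"delta_rot":[0,0,1.4]},
  ],
)

```text
time: 10.5
ee_pos: [0.4529, -0.1883, 0.0426]
tcp_rot: [180.0, -0.0, -147.5]
wrist_force: [0.3, 0.0, -0.5]
opening: 0.0586
grasp_force: 0.0
```

Emit:
play_rows(
  targets=[
    {"grip":80,"linear":[0,0,0],"delta_rot":[0,0,0.14]},
    {"grip":80,"linear":[0,0,0],"delta_rot":[0,0,0.28]},
    {"grip":80,"linear":[0,0,0],"delta_rot":[0,0,0.42]},
    {"grip":80,"linear":[0,0,0],"delta_rot":[0,0,0.56]},
    {"grip":80,"linear":[0,0,0],"delta_rot":[0,0,0.7]},
    {"grip":180,"linear":[0,0,0],"delta_rot":[0,0,0.7]},
    {"grip":220,"linear":[0,0,0],"delta_rot":[0,0,0.7]},
    {"grip":220,"linear":[0,0,0],"delta_rot":[0,0,0.7]},
    {"grip":220,"linear":[0,0,0],"delta_rot":[0,0,0.7]},
  ],
  force=50,
)

```text
time: 11.4
ee_pos: [0.4512, -0.1878, 0.0432]
tcp_rot: [179.8, -0.0, -108.0]
wrist_force: [-11.4, 3.8, 9.8]
opening: 0.0279
grasp_force: 49.7
```

Run:
```python
from h import *
o=bot.get_obs(); print(o)
```

```text
{'time': 11.4, 'q': array([-22.5794,  -3.3102, -15.5361,  77.982 ,  -0.0212, -94.5853]), 'qd': array([ 0.0345, -0.0079, -0.0584, -0.1429,  0.0786, -0.1379]), 'joint_efforts': array([  0.4762, -39.2294,  47.7117,  -5.0226,   0.2579,   0.0104]), 'ee_pos': array([ 0.4512, -0.1878,  0.0432]), 'tcp_rot': array([ 179.7911,   -0.0045, -107.9941]), 'wrist_force': array([-11.3678,   3.8108,   9.7963]), 'torque': array([0.8038, 2.2848, 0.0262]), 'grasp_force': 49.68684732913971, 'opening': 0.027862617046431615}
```

Emit:
play_rows(
  targets=[
    {"grip":220,"linear":[-0.15,0.05,0],"delta_rot":[0,0,0]},
    {"grip":220,"linear":[-0.15,0.05,0],"delta_rot":[0,0,-0.1]},
    {"grip":220,"linear":[-0.15,0.05,0],"delta_rot":[0,0,-0.2]},
    {"grip":220,"linear":[-0.15,0.05,0],"delta_rot":[0,0,-0.3]},
    {"grip":220,"linear":[-0.15,0.05,0],"delta_rot":[0,0,-0.4]},
    {"grip":220,"linear":[-0.15,0.05,0],"delta_rot":[0,0,-0.5]},
    {"grip":220,"linear":[-0.15,0.05,0],"delta_rot":[0,0,-0.6]},
  ],
  force=50,
)

```text
time: 12.1
ee_pos: [0.4505, -0.1872, 0.0432]
tcp_rot: [179.9, -0.0, -142.6]
wrist_force: [-7.7, 4.6, 7.3]
opening: 0.0276
grasp_force: 49.9
```

Run:
```python
from h import *
o=bot.get_obs(); print(o["ee_pos"],o["tcp_rot"],o["wrist_force"],o["torque"],o["opening"],o["grasp_force"])
slope(("scene","scene"))
p=bot.camera("wrist"); T=R.from_euler("xyz",o["tcp_rot"],degrees=True).as_matrix(); save(p,"w5.png")
c=(fcloud(p,np.ones((400,640),bool))-o["ee_pos"])@T
for s in (1,-1):
    m=(c[:,1]*s>.01)&(c[:,1]*s<.035)&(abs(c[:,0])<.013); g=c[m&(c[:,2]<-.01)]; print("tip z",np.percentile(g[:,2],[90,95,99]))
    g=g[(g[:,2]>-.07)]; print(np.percentile(g[:,1],[2,98]))
```

```text
[ 0.4505 -0.1872  0.0432] [ 179.8715   -0.0441 -142.5572] [-7.7402  4.5883  7.3185] [1.0138 1.6568 0.0693] 0.027625846637480505 49.94148552417755
scene stone 693 [ 0.0423 -0.001   0.0815] 0.0014405119685970702
scene rails 360 [0.003  0.0049 0.0509] 0.0017611382725261685
scene table 1698 [-0.0001  0.0029 -0.001 ] 0.0015867231291755801
scene stone 683 [0.0406 0.0011 0.0815] 0.0014586491882780832
scene rails 371 [0.0017 0.0058 0.0507] 0.0018522530318190566
scene table 1695 [-0.0005 -0.0032 -0.0014] 0.0016223229916135467
tip z [-0.0511 -0.0451 -0.0384]
[0.0102 0.0267]
tip z [-0.0501 -0.0443 -0.0367]
[-0.027  -0.0102]
```

Emit:
play_rows(
  targets=[
    {"grip":220,"linear":[-0.1,0.05,0],"delta_rot":[0,0,-0.12]},
    {"grip":220,"linear":[-0.1,0.05,0],"delta_rot":[0,0,-0.24]},
    {"grip":220,"linear":[-0.1,0.05,0],"delta_rot":[0,0,-0.36]},
    {"grip":220,"linear":[-0.1,0.05,0],"delta_rot":[0,0,-0.48]},
    {"grip":220,"linear":[-0.1,0.05,0],"delta_rot":[0,0,-0.6]},
    {"grip":220,"linear":[-0.1,0.05,0],"delta_rot":[0,0,-0.72]},
    {"grip":220,"linear":[-0.1,0.05,0],"delta_rot":[0,0,-0.84]},
    {"grip":220,"linear":[-0.1,0.05,0],"delta_rot":[0,0,-0.96]},
    {"grip":220,"linear":[-0.1,0.05,0],"delta_rot":[0,0,-1.08]},
    {"grip":220,"linear":[-0.1,0.05,0],"delta_rot":[0,0,-1.2]},
  ],
)

```text
time: 13.25
ee_pos: [0.4505, -0.1853, 0.0433]
tcp_rot: [179.8, -0.1, 148.7]
wrist_force: [-2.2, 12.4, 6.0]
opening: 0.0278
grasp_force: 49.8
```

Emit:
play_rows(
  targets=[
    {"grip":220,"linear":[0,0,0],"delta_rot":[0,0,-0.12]},
    {"grip":220,"linear":[0,0,0],"delta_rot":[0,0,-0.24]},
    {"grip":220,"linear":[0,0,0],"delta_rot":[0,0,-0.36]},
    {"grip":220,"linear":[0,0,0],"delta_rot":[0,0,-0.48]},
    {"grip":220,"linear":[0,0,0],"delta_rot":[0,0,-0.6]},
    {"grip":220,"linear":[0,0,0],"delta_rot":[0,0,-0.72]},
    {"grip":220,"linear":[0,0,0],"delta_rot":[0,0,-0.84]},
    {"grip":220,"linear":[0,0,0],"delta_rot":[0,0,-0.96]},
    {"grip":220,"linear":[0,0,0],"delta_rot":[0,0,-1.08]},
    {"grip":220,"linear":[0,0,0],"delta_rot":[0,0,-1.2]},
  ],
)

```text
time: 14.25
ee_pos: [0.4522, -0.1846, 0.0433]
tcp_rot: [179.9, -0.3, 80.0]
wrist_force: [7.9, 17.0, 0.7]
opening: 0.0278
grasp_force: 49.4
```

Run:
```python
from h import *
o=bot.get_obs(); print(o["q"],o["ee_pos"],o["tcp_rot"],o["wrist_force"],o["torque"],o["opening"],o["grasp_force"])
slope(("scene","scene","scene","top","wrist"))
```

```text
[-22.4433  -3.649  -15.8482  77.7451   0.366   77.546 ] [ 0.4522 -0.1846  0.0433] [179.8667  -0.3454  80.0113] [ 7.8833 16.9741  0.6735] [ 3.0932 -1.6159  0.0324] 0.02781289779195339 49.395235776901245
scene stone 678 [-0.0005 -0.0015  0.0808] 0.0014282332612370603
scene rails 365 [0.0013 0.0005 0.0508] 0.0017206112798399328
scene table 1696 [ 0.0005 -0.002  -0.0013] 0.0016283554638140334
scene stone 678 [ 0.0017 -0.0008  0.0807] 0.0014267370775943404
scene rails 356 [0.0019 0.0013 0.0508] 0.0017994964307381917
scene table 1697 [ 0.0006 -0.0022 -0.0013] 0.0015387468604958958
scene stone 684 [0.0022 0.0046 0.0807] 0.0013941789081443124
scene rails 353 [-0.0014  0.0032  0.0508] 0.0018360994739702698
scene table 1685 [-0.0005 -0.0028 -0.0013] 0.0016309259977988074
top stone 505 [0.0239 0.0231 0.0812] 0.0023251989453610244
top rails 240 [0.006 0.005 0.052] 0.0022953835841607447
top table 888 [-0.0041 -0.0005 -0.0002] 0.002904136841012799
wrist stone 5836 [-0.0005  0.0007  0.0809] 0.0007794343244083869
wrist rails 2136 [-0.0017 -0.0027  0.0514] 0.0008878222284711424
wrist table 1660 [-0.0009  0.0008 -0.001 ] 0.0007176595994206186
```

Emit:
play_rows(
  targets=[
    {"grip":80,"linear":[0,0,0],"delta_rot":[0,0,0]},
    {"grip":80,"linear":[0,0,0],"delta_rot":[0,0,0]},
    {"grip":80,"linear":[0,0,0],"delta_rot":[0,0,0]},
    {"grip":80,"linear":[0,0,3],"delta_rot":[0,0,0]},
    {"grip":80,"linear":[0,0,7],"delta_rot":[0,0,0]},
    {"grip":80,"linear":[0,0,11],"delta_rot":[0,0,0.13]},
    {"grip":80,"linear":[0,0,14],"delta_rot":[0,0,0.26]},
  ],
)

```text
time: 15.2
ee_pos: [0.4508, -0.1878, 0.1855]
tcp_rot: [179.9, 0.1, 95.5]
wrist_force: [-0.2, -0.2, 0.7]
opening: 0.0588
grasp_force: 0.0
```

Run:
```python
from h import *
o=bot.get_obs(); print(o["time"],o["ee_pos"],o["tcp_rot"])
for i in range(2):
    p=slope(("wrist",))
    P={}
    for t,z in [("knob_mid",.098),("stone_top",.082),("hone_base",0)]:
        for q in bot.pinpoint(p,t)[:1]: P[t]=fz(p,*q["pixel"],z); print(t,q["conf"],P[t])
    c=fcloud(p,np.ones((400,640),bool)); e=np.array([np.cos(-.113),np.sin(-.113)]); d=c[:,:2]-[.5972,-.204]; x=d@e;y=d@[-e[1],e[0]]
    m=(c[:,2]>.045)&(c[:,2]<.09)&(abs(x)<.11)&(abs(y)<.06)
    print(cv2.minAreaRect((c[m][:,:2]*1000).astype(np.float32)))
    m=(c[:,2]>.074)&(c[:,2]<.09)&(abs(x)<.1)&(abs(y)<.04)
    print("block",cv2.minAreaRect((c[m][:,:2]*1000).astype(np.float32)))
slope(("scene","scene"))
```

```text
15.2 [ 0.4508 -0.1878  0.1855] [179.9102   0.0653  95.4585]
wrist stone 2865 [0.0021 0.0015 0.0809] 0.000864697050246591
wrist rails 1155 [ 0.0006 -0.0012  0.0515] 0.0008652522572658381
wrist table 3252 [ 0.0013  0.0027 -0.0009] 0.0010897665825483397
knob_mid 0.6 [ 0.452  -0.1851  0.098 ]
stone_top 0.84 [ 0.5954 -0.203   0.082 ]
hone_base 0.72 [ 0.5656 -0.1963  0.    ]
((592.546142578125, -203.260498046875), (98.91645050048828, 210.2659454345703), 83.40130615234375)
block ((595.3656616210938, -203.41188049316406), (42.98255157470703, 141.42750549316406), 83.16980743408203)
wrist stone 2888 [0.0016 0.002  0.0809] 0.000847579306769359
wrist rails 1170 [-0.0001  0.0004  0.0514] 0.000879011842254836
wrist table 3261 [ 0.001   0.0057 -0.0007] 0.0010786037719219305
knob_mid 0.79 [ 0.4521 -0.1856  0.098 ]
stone_top 0.9 [ 0.5947 -0.2058  0.082 ]
hone_base 0.94 [ 0.5664 -0.2008 -0.    ]
((592.9107666015625, -202.69969177246094), (98.17742156982422, 211.70407104492188), 84.69373321533203)
block ((595.3369140625, -203.31951904296875), (42.8353271484375, 140.86009216308594), 83.16644287109375)
scene stone 683 [ 0.0014 -0.0073  0.0808] 0.001441936548709696
scene rails 372 [0.0028 0.0032 0.0508] 0.0018186376303320647
scene table 1698 [ 0.001  -0.0045 -0.0015] 0.0015704359035811015
scene stone 680 [ 0.0029 -0.005   0.0807] 0.0014213322467819416
scene rails 374 [0.0021 0.0038 0.0508] 0.0018396052274935492
scene table 1685 [ 0.0004 -0.0038 -0.0015] 0.0015964333788183228
```

Emit:
play_rows(
  targets=[
    {"grip":80,"linear":[1,3.5,1],"delta_rot":[0,0,0.14]},
    {"grip":80,"linear":[2.5,8,2],"delta_rot":[0,0,0.28]},
    {"grip":80,"linear":[4,12.5,3],"delta_rot":[0,0,0.42]},
    {"grip":80,"linear":[5,17,3],"delta_rot":[0,0,0.56]},
    {"grip":80,"linear":[6.5,21.5,3],"delta_rot":[0,0,0.7]},
    {"grip":80,"linear":[7.5,26,3],"delta_rot":[0,0,0.84]},
    {"grip":80,"linear":[9,30.5,3],"delta_rot":[0,0,0.98]},
    {"grip":80,"linear":[10,35,3],"delta_rot":[0,0,1.12]},
    {"grip":80,"linear":[11.5,39,3],"delta_rot":[0,0,1.26]},
    {"grip":80,"linear":[12,41,3],"delta_rot":[0,0,1.4]},
  ],
)

```text
time: 16.7
ee_pos: [0.5709, 0.2258, 0.2115]
tcp_rot: [-180.0, -0.1, 175.9]
wrist_force: [-0.2, -0.3, -0.2]
opening: 0.0587
grasp_force: 0.0
```

Run:
```python
from h import *
o=bot.get_obs(); print(o["time"],o["q"],o["ee_pos"],o["tcp_rot"])
p=bot.camera("wrist"); save(p,"w7.png"); ims=p["color"][:,:,::-1].copy()
for t,z in [("awl_mid",.1065),("driver_mid",.104),("tool_rack",0)]:
    for q in bot.pinpoint(p,t)[:2]: print(t,q,fz(p,*q["pixel"],z))
    r=bot.trace(p,t)
    if r:
        c=fcloud(p,r[0]["pixels"]); print(r[0]["conf"],r[0]["box"],len(c),np.median(c,0),np.percentile(c,2,0),np.percentile(c,98,0))
        for zl in (.085,.095,.105,.115,.125,.135):
            g=c[abs(c[:,2]-zl)<.004]
            if len(g)>5 and t!="tool_rack": print("  z",zl,len(g),np.median(g,0)[:2],np.percentile(g[:,1],[3,97]),np.percentile(g[:,0],[3,97]))
        if t=="tool_rack": print(cv2.minAreaRect((c[:,:2]*1000).astype(np.float32)))
cv2.imwrite("pics/w7.png",ims)
```

```text
16.7 [21.5686 14.5525 22.3842 97.9127  0.0192 25.6687] [0.5709 0.2258 0.2115] [-179.9822   -0.0814  175.8999]
awl_mid {'pixel': [352.6, 204.7], 'conf': 0.9} [0.5913 0.2537 0.1065]
0.89 [340.9, 172.2, 378.4, 235.1] 1519 [0.5793 0.2558 0.127 ] [0.5606 0.2433 0.0756] [0.6267 0.2716 0.1368]
  z 0.085 133 [0.6209 0.2495] [0.2417 0.2693] [0.6073 0.6304]
  z 0.095 126 [0.615  0.2532] [0.2446 0.2656] [0.6005 0.6214]
  z 0.105 91 [0.6048 0.2539] [0.246  0.2645] [0.5971 0.6106]
  z 0.115 48 [0.5965 0.2532] [0.244  0.2633] [0.5608 0.6   ]
  z 0.125 352 [0.5655 0.256 ] [0.2438 0.2715] [0.56   0.5921]
  z 0.135 481 [0.5743 0.2577] [0.2475 0.2688] [0.5675 0.5839]
driver_mid {'pixel': [281.3, 211.7], 'conf': 0.6} [0.5945 0.1839 0.104 ]
0.79 [263.6, 185.2, 298.9, 232.3] 898 [0.5821 0.1871 0.1185] [0.5649 0.1757 0.0657] [0.6218 0.1966 0.1274]
  z 0.085 119 [0.6151 0.1853] [0.1743 0.1933] [0.6054 0.6218]
  z 0.095 78 [0.6049 0.187 ] [0.1773 0.1936] [0.5967 0.6101]
  z 0.105 43 [0.5969 0.1868] [0.1803 0.1942] [0.5904 0.6005]
  z 0.115 138 [0.5825 0.1908] [0.1776 0.1973] [0.5637 0.5927]
  z 0.125 356 [0.5738 0.1868] [0.1777 0.1946] [0.5671 0.5845]
tool_rack {'pixel': [294.9, 204.6], 'conf': 0.94} [0.6248 0.1859 0.    ]
0.6 [197.9, 177.1, 386.1, 254.8] 11632 [0.6192 0.1779 0.0689] [0.5848 0.0783 0.0079] [0.694  0.2895 0.0874]
((628.8509521484375, 188.91421508789062), (243.36312866210938, 143.55386352539062), 85.32665252685547)
```

View pics/w7.png

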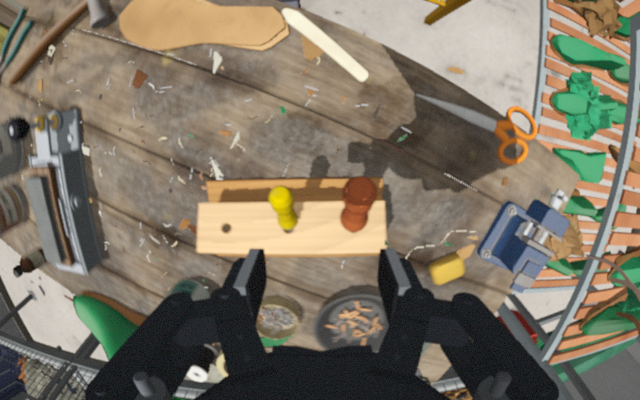

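Emit:
play_rows(
  targets=[
    {"grip":80,"linear":[1,1.5,-2],"delta_rot":[0,0,0]},
    {"grip":80,"linear":[1.8,2.85,-5],"delta_rot":[0,0,0]},
    {"grip":80,"linear":[1.8,2.85,-8],"delta_rot":[0,0,0]},
    {"grip":80,"linear":[1.8,2.85,-11],"delta_rot":[0,0,0]},
    {"grip":80,"linear":[1.8,2.85,-13.5],"delta_rot":[0,0,0]},
    {"grip":80,"linear":[1.8,2.85,-15],"delta_rot":[0,0,0]},
    {"grip":80,"linear":[1.8,2.85,-15.8],"delta_rot":[0,0,0]},
    {"grip":80,"linear":[1.8,2.85,-15.8],"delta_rot":[0,0,0]},
  ],
)

```text
time: 17.85
ee_pos: [0.5885, 0.2506, 0.0548]
tcp_rot: [-180.0, -0.0, 175.4]
wrist_force: [-0.0, -0.0, -0.1]
opening: 0.0583
grasp_force: 0.0
```

Run:
```python
from h import *
o=bot.get_obs(); print(o["time"],o["q"],o["ee_pos"],o["tcp_rot"],o["wrist_force"]); T=R.from_euler("xyz",o["tcp_rot"],degrees=True).as_matrix()
p=bot.camera("wrist"); save(p,"w8.png")
for t,z in [("awl_mid",.1065)]:
    for q in bot.pinpoint(p,t)[:1]: w=fz(p,*q["pixel"],z); print(t,q,w,"tool",T.T@(w-o["ee_pos"]))
    r=bot.trace(p,t)
    if r:
        c=(fcloud(p,r[0]["pixels"])-o["ee_pos"])@T; print(r[0]["conf"],r[0]["box"],len(c),np.median(c,0),np.percentile(c,2,0),np.percentile(c,98,0))
        for zl in np.arange(-.1,-.02,.01):
            g=c[abs(c[:,2]-zl)<.004]
            if len(g)>5: print("  z",zl,len(g),np.percentile(g[:,1],[3,50,97]),np.percentile(g[:,0],[3,97]))
cv2.imwrite("pics/w8c.png",cv2.resize(p["color"][100:400,160:480,::-1],(640,600)))
```

```text
17.85 [23.0633 16.8608  7.8437 81.0142 -0.0011 27.6571] [0.5885 0.2506 0.0548] [-179.9845   -0.0272  175.4062] [-0.0378 -0.0073 -0.0571]
0.86 [300.5, 233.3, 379.4, 318.4] 4756 [ 0.02    0.0059 -0.0756] [-0.0327 -0.007  -0.0821] [ 0.0295  0.0198 -0.0336]
  z -0.08000000000000002 2257 [-0.0045  0.0062  0.0172] [0.0072 0.0222]
  z -0.07000000000000002 1483 [-0.0077  0.0057  0.0205] [0.0147 0.0297]
  z -0.060000000000000026 74 [-0.0039  0.0058  0.0171] [0.0249 0.0295]
  z -0.040000000000000036 82 [-0.0003  0.0062  0.0124] [-0.033  -0.0257]
  z -0.03000000000000004 80 [-0.0067 -0.0017  0.0179] [-0.0371 -0.0283]
```

View pics/w8c.png

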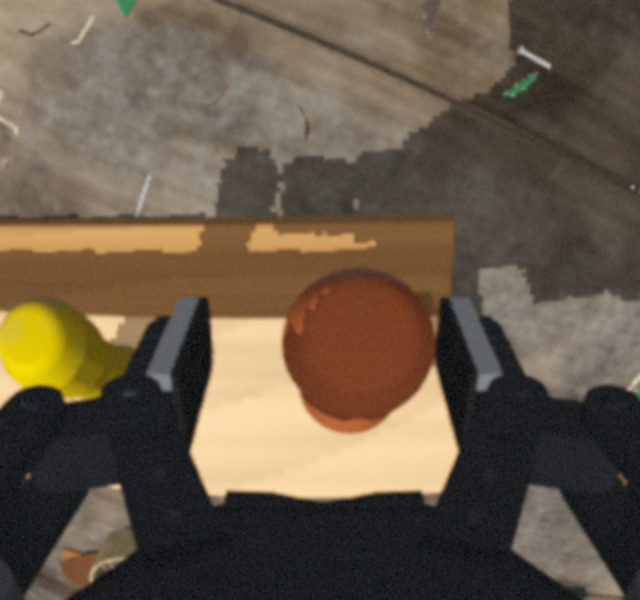

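Emit:
play_rows(
  targets=[
    {"grip":80,"linear":[-0.2,0.5,-0.4],"delta_rot":[0,0,0]},
    {"grip":80,"linear":[-0.2,0.5,-0.4],"delta_rot":[0,0,0]},
    {"grip":80,"linear":[-0.2,0.5,-0.4],"delta_rot":[0,0,0]},
  ],
)

```text
time: 18.3
ee_pos: [0.5866, 0.2565, 0.0511]
tcp_rot: [180.0, 0.0, 175.5]
wrist_force: [0.3, -0.2, 0.1]
opening: 0.0589
grasp_force: 0.0
```

Emit:
play_rows(
  targets=[
    {"grip":150,"linear":[0,0,0],"delta_rot":[0,0,0]},
    {"grip":210,"linear":[0,0,0],"delta_rot":[0,0,0]},
    {"grip":240,"linear":[0,0,0],"delta_rot":[0,0,0]},
    {"grip":240,"linear":[0,0,0],"delta_rot":[0,0,0]},
    {"grip":240,"linear":[0,0,0],"delta_rot":[0,0,0]},
  ],
  force=60,
)

```text
time: 18.8
ee_pos: [0.5868, 0.2562, 0.0512]
tcp_rot: [180.0, 0.0, 175.5]
wrist_force: [1.1, 0.6, 1.5]
opening: 0.0198
grasp_force: 58.1
```

Emit:
play_rows(
  targets=[
    {"grip":240,"linear":[-0.25,0.02,0.43],"delta_rot":[0,0,0]},
    {"grip":240,"linear":[-0.75,0.06,1.3],"delta_rot":[0,0,0]},
    {"grip":240,"linear":[-1.25,0.1,2.17],"delta_rot":[0,0,0]},
    {"grip":240,"linear":[-1.75,0.14,3.03],"delta_rot":[0,0,0]},
    {"grip":240,"linear":[-2.25,0.18,3.9],"delta_rot":[0,0,0]},
    {"grip":240,"linear":[-2.75,0.22,4.76],"delta_rot":[0,0,0]},
    {"grip":240,"linear":[-3.25,0.26,5.63],"delta_rot":[0,0,0]},
    {"grip":240,"linear":[-3.75,0.3,6.5],"delta_rot":[0,0,0]},
    {"grip":240,"linear":[-4.25,0.34,7.36],"delta_rot":[0,0,0]},
    {"grip":240,"linear":[-5,0.4,8.66],"delta_rot":[0,0,0]},
  ],
  force=60,
)

```text
time: 19.8
ee_pos: [0.5363, 0.2599, 0.1383]
tcp_rot: [-180.0, 0.0, 175.4]
wrist_force: [-0.7, -0.6, -0.9]
opening: 0.0194
grasp_force: 62.6
```

```bash
cat > plan.py <<'E'
from h import *
a=np.radians(-6.83); ex=np.array([np.cos(a),np.sin(a),0]); ey=np.array([-ex[1],ex[0],0]); ez=np.array([0,0,1.])
STONE=np.array([.5953,-.2034,.082])
def plan(T,o,tip_t,axis_t,tip_goal=STONE+[0,0,.04],elev=15):
    # minimal turn taking the held awl's axis to the goal and the tool's y to level
    g=-np.cos(np.radians(elev))*ex+np.sin(np.radians(elev))*ez
    yt=T[:,1]-(T[:,1]@(T@axis_t))*(T@axis_t); s=np.sign(yt@ey)
    Wr,_=R.align_vectors(np.array([g,s*ey]),np.array([T@axis_t,yt/np.linalg.norm(yt)]))
    Tf=Wr.as_matrix()@T; tcp=tip_goal-Tf@tip_t
    print("rotvec",Wr.as_rotvec(),"tcp",tcp,"shift cm",(tcp-o)*100,"tool z",Tf[:,2])
E
python3 - <<'E'
from plan import *
o=bot.get_obs(); T=R.from_euler("xyz",o["tcp_rot"],degrees=True).as_matrix()
print(o["q"]); plan(T,o["ee_pos"],np.array([-.057,0,.046]),np.array([.5,0,-.866]))
for n in ("scene","top","wrist"):
    p=bot.camera(n)
    for t in ("awl_tip","awl_mid"):
        for q in bot.pinpoint(p,t)[:1]:
            M=np.linalg.inv(p["world_to_cam"])
            w=o["ee_pos"]+T@([-.057,0,.046] if t=="awl_tip" else [-.002,0,-.049]); 
            if n!="wrist":
                x=fz if 0 else ray_z(p,*q["pixel"],w[2])
            else: x=fz(p,*q["pixel"],w[2])
            print(n,t,round(q["conf"],2),q["pixel"],"at z",w[2],x,"pred",w)
E
```

```text
[25.8676 10.515   9.4895 88.9827 -0.0214 30.4249]
rotvec [-0.0775 -0.7815 -0.0375] tcp [ 0.523  -0.1947  0.1142] shift cm [ -1.3316 -45.4646  -2.4032] tool z [ 0.7021 -0.0841 -0.7071]
scene awl_tip 0.48 [276.3, 114.6] at z 0.09225838278089102 [0.6258 0.2639 0.0923] pred [0.5931 0.2554 0.0923]
scene awl_mid 0.64 [247.3, 98.8] at z 0.18725476087846132 [0.5475 0.2455 0.1873] pred [0.5383 0.2598 0.1873]
top awl_tip 0.48 [190.2, 198.5] at z 0.09225838278089102 [0.6197 0.2604 0.0923] pred [0.5931 0.2554 0.0923]
top awl_mid 0.46 [177.7, 220.9] at z 0.18725476087846132 [0.5533 0.2607 0.1873] pred [0.5383 0.2598 0.1873]
wrist awl_mid 0.52 [37.6, 227.0] at z 0.18725476087846132 [0.5013 0.0814 0.1873] pred [0.5383 0.2598 0.1873]
```

Emit:
play_rows(
  targets=[
    {"grip":240,"linear":[-0.5,0,2],"delta_rot":[0,0,0]},
    {"grip":240,"linear":[-1,-1,5],"delta_rot":[0,0,0]},
    {"grip":240,"linear":[-1.3,-4,8],"delta_rot":[-0.008,-0.08,-0.004]},
    {"grip":240,"linear":[-1.3,-8,8],"delta_rot":[-0.017,-0.17,-0.008]},
    {"grip":240,"linear":[-1.3,-12,8],"delta_rot":[-0.028,-0.28,-0.014]},
    {"grip":240,"linear":[-1.3,-16,8],"delta_rot":[-0.039,-0.39,-0.019]},
    {"grip":240,"linear":[-1.3,-20,8],"delta_rot":[-0.05,-0.5,-0.024]},
    {"grip":240,"linear":[-1.3,-24,8],"delta_rot":[-0.06,-0.6,-0.029]},
    {"grip":240,"linear":[-1.3,-28,8],"delta_rot":[-0.07,-0.7,-0.034]},
    {"grip":240,"linear":[-1.3,-32,8],"delta_rot":[-0.0775,-0.78,-0.0375]},
  ],
  force=60,
)

```text
time: 21.25
ee_pos: [0.5231, -0.0609, 0.2175]
tcp_rot: [-179.9, 45.2, 173.3]
wrist_force: [0.4, -0.4, -1.2]
opening: 0.0194
grasp_force: 62.7
```

Emit:
play_rows(
  targets=[
    {"grip":240,"linear":[0,-4,0],"delta_rot":[0,0,0]},
    {"grip":240,"linear":[0,-8,0],"delta_rot":[0,0,0]},
    {"grip":240,"linear":[0,-11.5,-1],"delta_rot":[0,0,0]},
    {"grip":240,"linear":[0,-13.5,-2],"delta_rot":[0,0,0]},
    {"grip":240,"linear":[0,-13.5,-3],"delta_rot":[0,0,0]},
    {"grip":240,"linear":[0,-13.5,-3],"delta_rot":[0,0,0]},
  ],
)

```text
time: 21.85
ee_pos: [0.5227, -0.195, 0.1849]
tcp_rot: [179.9, 44.7, 173.0]
wrist_force: [0.8, 0.1, -0.4]
opening: 0.0197
grasp_force: 62.6
```

Run:
```python
from plan import *
o=bot.get_obs(); T=R.from_euler("xyz",o["tcp_rot"],degrees=True).as_matrix()
print(o["time"],o["q"],o["ee_pos"],o["tcp_rot"])
rays={}
for n in ("scene","top","wrist"):
    p=bot.camera(n); save(p,n+"9.png")
    M=np.linalg.inv(p["world_to_cam"])
    for t in ("awl_tip","awl_mid"):
        for q in bot.pinpoint(p,t)[:1]:
            u,v=q["pixel"]
            if n=="wrist": a,d=fray(p,u,v)
            else: a=M[:3,3]; d=unproj(p,u,v,1.)-a; d/=np.linalg.norm(d)
            rays.setdefault(t,[]).append((n,a,d)); print(n,t,round(q["conf"],2),(u,v))
    r=bot.trace(p,"awl_mid")
    if r:
        c=(fcloud if n=="wrist" else cloud)(p,r[0]["pixels"]); print(n,"trace",r[0]["conf"],r[0]["box"],len(c),np.median(c,0))
        if len(c)>20:
            u,s,vt=np.linalg.svd(c-np.median(c,0),full_matrices=False); print("  axis",vt[0],s/np.sqrt(len(c)))
for t,L in rays.items():
    for S in (L,[l for l in L if l[0]!="wrist"]):
        A=sum(np.eye(3)-np.outer(d,d) for _,a,d in S); b=sum((np.eye(3)-np.outer(d,d))@a for _,a,d in S)
        if len(S)>1: x=np.linalg.solve(A,b); print(t,len(S),x,"tool",T.T@(x-o["ee_pos"]),[np.round(np.linalg.norm(np.cross(d,x-a)),4) for _,a,d in S])
tc=bot.camera("scene")["color"][150:310,200:420,::-1]
cv2.imwrite("pics/s9c.png",cv2.resize(tc,(770,560),interpolation=cv2.INTER_CUBIC))
```

```text
21.85 [-29.2321 -40.2106 -40.2141  47.5355  15.5635 -16.2263] [ 0.5227 -0.195   0.1849] [179.886   44.709  173.0252]
scene awl_tip 0.98 (345.9, 215.1)
scene awl_mid 0.59 (291.7, 225.5)
scene trace 0.64 [276.1, 214.3, 342.7, 234.3] 510 [ 0.5189 -0.1992  0.2337]
  axis [-0.9391 -0.      0.3437] [0.0276 0.0159 0.0065]
top awl_tip 0.58 (389.5, 189.8)
top awl_mid 0.62 (392.5, 240.5)
top trace 0.68 [381.1, 195.0, 395.8, 260.6] 427 [ 0.5093 -0.1923  0.2404]
  axis [-0.9901  0.0768  0.1177] [0.0288 0.0058 0.0033]
wrist awl_tip 0.38 (456.8, 169.9)
wrist trace 0.75 [281.0, 244.0, 362.0, 322.3] 4511 [ 0.455  -0.1868  0.2317]
  axis [-0.9899  0.1328  0.049 ] [0.0331 0.0073 0.007 ]
awl_tip 3 [ 0.6098 -0.1498  0.1326] tool [-0.0208  0.0552  0.0942] [np.float64(0.0275), np.float64(0.0633), np.float64(0.08)]
awl_tip 2 [ 0.6081 -0.2023  0.2122] tool [-0.08    0.003   0.0409] [np.float64(0.0006), np.float64(0.0006)]
awl_mid 2 [ 0.4961 -0.1998  0.2415] tool [-0.0214 -0.0079 -0.0584] [np.float64(0.0007), np.float64(0.0007)]
awl_mid 2 [ 0.4961 -0.1998  0.2415] tool [-0.0214 -0.0079 -0.0584] [np.float64(0.0007), np.float64(0.0007)]
```

View pics/s9c.png

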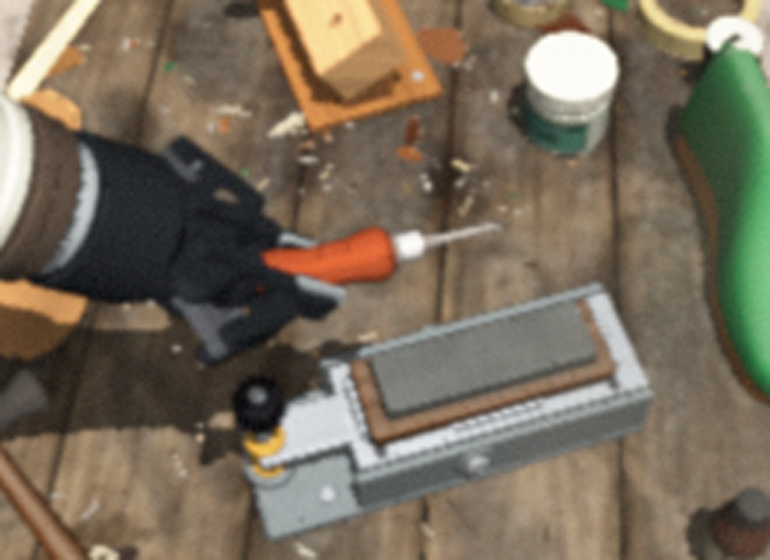

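```bash
cat > awl.py <<'E'
from plan import *
def look(tips=None):
    P={}
    for n in ("scene","top"):
        p=bot.camera(n); c=p["color"].astype(int); M=np.linalg.inv(p["world_to_cam"])
        q=bot.pinpoint(p,"awl_tip")[0]; tip=np.array(q["pixel"])
        m=(c[:,:,0]-c[:,:,1]>60)&(c[:,:,0]-c[:,:,2]>60); v,u=np.nonzero(m); k=np.hypot(u-tip[0],v-tip[1])<70; k&=np.hypot(u-tip[0],v-tip[1])>8
        pts=np.c_[u[k],v[k]].astype(np.float32); l=cv2.fitLine(pts,cv2.DIST_HUBER,0,.01,.01).ravel()
        off=np.cross(l[:2],tip-l[2:]); cen=pts.mean(0)
        print(n,"tip",tip,round(q["conf"],2),"red",len(pts),cen,"dir",l[:2],"tip off line px",off)
        ray=lambda uv:(unproj(p,*uv,1.)-M[:3,3])/np.linalg.norm(unproj(p,*uv,1.)-M[:3,3])
        P[n]=(M[:3,3],ray(tip),ray(cen),ray(cen+20*l[:2]))
    L=[(P[n][0],P[n][1]) for n in P]
    A=sum(np.eye(3)-np.outer(d,d) for a,d in L); b=sum((np.eye(3)-np.outer(d,d))@a for a,d in L); tip=np.linalg.solve(A,b)
    for w,(i,j) in {"tip+cen":(1,2),"handle line":(2,3)}.items():
        N=[np.cross(P[n][i],P[n][j]) for n in P]; ax=np.cross(*N); ax/=np.linalg.norm(ax); ax*=-np.sign(ax[0])
        print(w,"axis",ax,"elev",np.degrees(np.arcsin(ax[2])),"az rel stand",np.degrees(np.arctan2(-ax[1],-ax[0]))+6.83)
    d=tip-STONE; print("tip",tip,"stone frame",d@ex,d@ey,d[2])
    return tip
E
python3 -c "
from awl import *
look();look()"
```

```text
scene tip [346.1 214.6] 0.74 red 628 [301.844  202.8726] dir [ 0.3227 -0.9465] tip off line px 43.89563701417094
top tip [390.2 189.1] 0.71 red 351 [388.7863 237.7835] dir [ 0.037  -0.9993] tip off line px -0.31096795943771016
tip+cen axis [-0.7754  0.1306  0.6178] elev 38.15444777454781 az rel stand -2.727933673437125
handle line axis [-0.3367 -0.0841 -0.9378] elev -69.69161787843456 az rel stand 20.85655881675128
tip [ 0.6085 -0.2033  0.2153] stone frame 0.013054120243637016 0.0016659494983648144 0.133313496538982
scene tip [350.9 213.4] 0.9 red 578 [303.301  203.0156] dir [ 0.3038 -0.9527] tip off line px 47.25079829324602
top tip [390.1 190.6] 0.62 red 356 [388.8568 237.8146] dir [ 0.0412 -0.9991] tip off line px -0.6374116034548594
tip+cen axis [-0.8023  0.1265  0.5833] elev 35.68429628798678 az rel stand -2.1291679179769485
handle line axis [-0.3167 -0.085  -0.9447] elev -70.85734950881097 az rel stand 21.849068588820614
tip [ 0.6113 -0.2045  0.2165] stone frame 0.01603330281027737 0.0007790350125806468 0.13449580626537644
```

```bash
sed -i 's/m=(c\[:,:,0\]-c\[:,:,1\]>60)&(c\[:,:,0\]-c\[:,:,2\]>60); v,u=np.nonzero(m);/m=((c[:,:,0]-c[:,:,1]>75)\&(c[:,:,0]>2*c[:,:,1])).astype(np.uint8); b=tip.astype(int); m[:max(b[1]-(12 if n=="scene" else 60),0)]=0; nl,lab,st,ce=cv2.connectedComponentsWithStats(m); g=[i for i in range(1,nl) if st[i,4]>25 and np.hypot(*(ce[i]-tip))<70]; g=max(g,key=lambda i:st[i,4]); print(st[g]); v,u=np.nonzero(lab==g);/' awl.py
python3 -c "
from awl import *
look();look()"
```

```text
[276 216  36  15 336]
scene tip [347.3 212.2] 0.89 red 326 [297.3558 223.5307] dir [ 0.9968 -0.0805] tip off line px -7.288538636486156
[385 222   8  36 123]
top tip [388.9 190.3] 0.97 red 123 [387.4878 238.0406] dir [0.0157 0.9999] tip off line px -2.4466276406715903
tip+cen axis [-0.991   0.0847  0.1039] elev 5.965909231943634 az rel stand 1.9447457689840002
handle line axis [-0.9339  0.0686  0.3508] elev 20.534157073729403 az rel stand 2.6282411732861704
tip [ 0.6085 -0.2008  0.2187] stone frame 0.012835014279329596 0.004150958002637804 0.13668059757509948Traceback (most recent call last):
  File "<string>", line 3, in <module>
    look();look()
           ~~~~^^
  File "awl.py", line 6, in look
    q=bot.pinpoint(p,"awl_tip")[0]; tip=np.array(q["pixel"])
      ~~~~~~~~~~~~~~~~~~~~~~~~~^^^
IndexError: list index out of range
```

Run:
```python
from plan import *
tip=np.array([.608,-.2025,.213])
for n in ("scene","top"):
    p=bot.camera(n); F=f(p)
    def pr(w): c=p["world_to_cam"]@np.r_[w,1]; return np.array([p["cx"]-F*c[0]/c[2],p["cy"]+F*c[1]/c[2]])
    for el in (5,10,15,20,25):
        for az in (0,3,):
            e,a_=np.radians(el),np.radians(az-6.83); ax=np.array([-np.cos(e)*np.cos(a_),-np.cos(e)*np.sin(a_),np.sin(e)])
            d=pr(tip)-pr(tip+.072*ax); print(n,el,az,"foot",pr(tip+.072*ax),"tip",pr(tip),"slope",d[1]/d[0] if n=="scene" else d[0]/d[1])
    x0,y0,w,h=(255,195,110,60) if n=="scene" else (340,175,90,100)
    cv2.imwrite(f"pics/{n}10.png",cv2.resize(p["color"][y0:y0+h,x0:x0+w,::-1],(w*7,h*7) if n=="scene" else (w*6,h*6),interpolation=cv2.INTER_CUBIC))
    for v in range(195,235,2) if n=="top" else []: 
        row=p["color"][v,375:402].astype(int); print(v,"red-ish cols",375+np.nonzero((row[:,0]-row[:,1])>50)[0], "bright",375+np.nonzero(row.min(1)>150)[0])
    if n=="scene":
        for u in range(290,350,3):
            col=p["color"][205:235,u].astype(int); print(u,"red",205+np.nonzero((col[:,0]-col[:,1])>80)[0],"bright",205+np.nonzero(col.min(1)>140)[0])
```

```text
scene 5 0 foot [310.5934 222.3292] tip [345.6148 215.0525] slope -0.20777804545749326
scene 5 3 foot [311.2022 223.8803] tip [345.6148 215.0525] slope -0.2565270940946399
scene 10 0 foot [310.9581 220.4099] tip [345.6148 215.0525] slope -0.15458601245279266
scene 10 3 foot [311.5648 221.9476] tip [345.6148 215.0525] slope -0.2025004817672194
scene 15 0 foot [311.6014 218.4243] tip [345.6148 215.0525] slope -0.09913046493339624
scene 15 3 foot [312.2019 219.9362] tip [345.6148 215.0525] slope -0.1461622430668916
scene 20 0 foot [312.5228 216.3878] tip [345.6148 215.0525] slope -0.04035138149676588
scene 20 3 foot [313.1129 217.8618] tip [345.6148 215.0525] slope -0.08643352348625298
scene 25 0 foot [313.7195 214.3172] tip [345.6148 215.0525] slope 0.0230522439367628
scene 25 3 foot [314.2948 215.7412] tip [345.6148 215.0525] slope -0.021989338915163432
290 red [221 222 223 224 225 226 227 228] bright [230 231 232]
293 red [220 221 222 223 224 225 226 227 228 229] bright [231 232 233]
296 red [219 220 221 222 223 224 225 226 227 228 229 230] bright [232 233]
299 red [219 220 221 222 22
[... 2338 characters left out ...]
00 401]
219 red-ish cols [] bright [388 389 390 391 392 393 394 395 396 397 398 399 400 401]
221 red-ish cols [386 387 388 389 390 391 392] bright [394 395 396 397 398 399 400]
223 red-ish cols [384 385 386 387 388 389 390 391 392 393 394] bright [396 397 398 399]
225 red-ish cols [383 384 385 386 387 388 389 390 391 392 393 394 395 396] bright [398 399]
227 red-ish cols [384 385 386 387 388 389 390 391 392 393 394 395] bright [398 399 400]
229 red-ish cols [384 385 386 387 388 389 390 391 392 393 394 395] bright [398 399 400]
231 red-ish cols [384 385 386 387 388 389 390 391 392 393 394] bright [398 399]
233 red-ish cols [384 385 386 387 388 389 390 391 392 393] bright [394 395 396 397 398]
```

Run:
```python
from plan import *
acc={}
for i in range(3):
    for n in ("scene","top"):
        p=bot.camera(n)
        L=[(u,223.6-(u-300)*.23) for u in range(293,320,3)] if n=="scene" else [(389.4-(v-227)*.044,v) for v in range(215,236,2)]
        for k,(u,v) in enumerate(L):
            iu,iv=int(round(u)),int(round(v)); w=p["range_z"][iv-1:iv+2,iu-1:iu+2]; w=w[w>0]
            if len(w): acc.setdefault((n,k,iu,iv),[]).append(unproj(p,u,v,np.median(w)))
for k,v in acc.items(): print(k,np.mean(v,0))
```

```text
('scene', 0, 293, 225) [ 0.4999 -0.1979  0.2377]
('scene', 1, 296, 225) [ 0.5056 -0.1985  0.2373]
('scene', 2, 299, 224) [ 0.5113 -0.1993  0.2372]
('scene', 3, 302, 223) [ 0.517  -0.2002  0.2373]
('scene', 4, 305, 222) [ 0.5225 -0.2015  0.238 ]
('scene', 5, 308, 222) [ 0.528  -0.2027  0.2386]
('scene', 6, 311, 221) [ 0.5342 -0.2026  0.2369]
('scene', 7, 314, 220) [ 0.5411 -0.2007  0.2325]
('scene', 8, 317, 220) [ 0.5472 -0.2008  0.2312]
('top', 0, 390, 215) [ 0.5498 -0.198   0.2325]
('top', 1, 390, 217) [ 0.5455 -0.1976  0.2327]
('top', 2, 390, 219) [ 0.5409 -0.1968  0.2359]
('top', 3, 390, 221) [ 0.5363 -0.196   0.2391]
('top', 4, 390, 223) [ 0.5319 -0.1954  0.241 ]
('top', 5, 389, 225) [ 0.5277 -0.195   0.2414]
('top', 6, 389, 227) [ 0.5236 -0.1947  0.2408]
('top', 7, 389, 229) [ 0.5195 -0.1944  0.2403]
('top', 8, 389, 231) [ 0.5154 -0.1941  0.2391]
('top', 9, 389, 233) [ 0.5113 -0.1938  0.2392]
('top', 10, 389, 235) [ 0.5071 -0.1934  0.2393]
```

Emit:
play_rows(
  targets=[
    {"grip":240,"linear":[-0.4,0,-1],"delta_rot":[0.006,0.05,-0.006]},
    {"grip":240,"linear":[-0.8,0,-2],"delta_rot":[0.012,0.1,-0.012]},
    {"grip":240,"linear":[-1.2,-0.1,-3.5],"delta_rot":[0.018,0.147,-0.02]},
    {"grip":240,"linear":[-1.2,-0.1,-5],"delta_rot":[0.018,0.147,-0.02]},
    {"grip":240,"linear":[-1.2,-0.1,-6],"delta_rot":[0.018,0.147,-0.02]},
    {"grip":240,"linear":[-1.2,-0.1,-6],"delta_rot":[0.018,0.147,-0.02]},
    {"grip":240,"linear":[-1.2,-0.1,-6],"delta_rot":[0.018,0.147,-0.02]},
  ],
  force=60,
)

```text
time: 24.3
ee_pos: [0.5115, -0.1958, 0.1274]
tcp_rot: [-179.9, 36.5, 172.1]
wrist_force: [0.5, 0.2, 0.7]
opening: 0.0191
grasp_force: 62.6
```

```bash
cat > m.py <<'E'
from plan import *
from scipy.optimize import least_squares
# hand-free fit: handle/ferrule/spike centre pixels per column (scene) / row (top), fit tip xyz is fixed by tip pixels, axis by lines
def centres(p,n):
    c=p["color"].astype(int); red=((c[:,:,0]-c[:,:,1])>70)&(c[:,:,0]>1.8*c[:,:,1]); return red
def run(N=3):
    F0={}
    for n in ("scene","top"):
        ims=[bot.camera(n) for _ in range(N)]; p=ims[0]; c=np.mean([i["color"].astype(float) for i in ims],0); d=np.median([i["range_z"] for i in ims],0)
        F=f(p); M=np.linalg.inv(p["world_to_cam"])
        def pr(w): q=p["world_to_cam"]@np.r_[w,1]; return np.array([p["cx"]-F*q[0]/q[2],p["cy"]+F*q[1]/q[2]])
        F0[n]=(p,c,d,pr)
    return F0
if __name__=="__main__":
    o=bot.get_obs(); print(o["time"],o["ee_pos"],o["tcp_rot"],o["opening"],o["grasp_force"])
    F0=run()
    # pixels nearer than the scene below (height > .03 above stone) along the awl: use depth-derived height
    for n,(p,c,d,pr) in F0.items():
        g=pr([.53,-.196,.17]); t=pr([.60,-.204,.14]); print(n,"guess foot/tip",g,t)
        red=((c[:,:,0]-c[:,:,1])>70); 
        rng=range(int(g[0])-16,int(t[0])+8,3) if n=="scene" else range(int(t[1])-6,int(g[1])+16,2)
        for k in rng:
            if n=="scene": b=int(g[1]+(t[1]-g[1])*(k-g[0])/(t[0]-g[0])); s=c[b-14:b+15,k]; off=b-14; r=np.nonzero(red[b-14:b+15,k])[0]
            else: b=int(g[0]+(t[0]-g[0])*(k-g[1])/(t[1]-g[1])); s=c[k,b-12:b+13]; off=b-12; r=np.nonzero(red[k,b-12:b+13])[0]
            br=s.min(1); j=br.argmax(); print(k,"red",(r.mean()+off,len(r)) if len(r) else None,"bright",np.nonzero(br>135)[0]+off,"peak",j+off,int(br[j]))
    print([ (n,[ (q["pixel"],round(q["conf"],2)) for q in bot.pinpoint(F0[n][0],"awl_tip")[:1]]) for n in () ])
    for n in ("scene","top"):
        p=bot.camera(n); q=bot.pinpoint(p,"awl_tip")[:1]; print(n,q)
        cv2.imwrite(f"pics/{n}11.png",p["color"][:,:,::-1])
E
python3 m.py
```

```text
24.3 [ 0.5115 -0.1958  0.1274] [-179.9317   36.4561  172.0927] 0.019138182181604582 62.56545066833496
scene guess foot/tip [385.928  227.8582] [386.5742 198.9726]Traceback (most recent call last):
  File "m.py", line 25, in <module>
    br=s.min(1); j=br.argmax(); print(k,"red",(r.mean()+off,len(r)) if len(r) else None,"bright",np.nonzero(br>135)[0]+off,"peak",j+off,int(br[j]))
                   ~~~~~~~~~^^
ValueError: attempt to get argmax of an empty sequence
```

```bash
sed -i 's/def pr(w): q=p\["world_to_cam"\]/def pr(w,p=p,F=F): q=p["world_to_cam"]/' m.py; python3 m.py
```

```text
24.6 [ 0.5118 -0.196   0.1283] [-179.9034   36.4797  172.1062] 0.01980196513870518 62.566434144973755
scene guess foot/tip [308.2537 237.85  ] [340.5994 236.5935]
292 red (np.float64(241.5), 10) bright [249] peak 249 149
295 red (np.float64(242.0), 11) bright [250 251] peak 250 151
298 red (np.float64(242.0), 11) bright [] peak 234 109
301 red (np.float64(241.0), 13) bright [] peak 233 100
304 red (np.float64(240.5), 14) bright [249 250] peak 250 148
307 red (np.float64(240.5), 12) bright [249] peak 249 141
310 red None bright [248 249] peak 248 156
313 red None bright [236 237 238 239 240 241 242 243 247 248] peak 239 239
316 red None bright [236 237 238 239 240 241 242 246 247] peak 239 242
319 red None bright [238 239 245 246] peak 246 153
322 red None bright [238 243 244 245] peak 245 158
325 red None bright [237 238 244 245] peak 238 153
328 red None bright [237 238 243 244] peak 237 154
331 red None bright [237 242 243] peak 243 152
334 red None bright [236 237 241 242] peak 242 154
337 red None bright [240 241] peak 241 155
340 red None bright [239 240 241] peak 240 158
343 re
[... 2214 characters left out ...]
4 237
230 red (np.float64(387.0), 11) bright [377 378 393 394 395 396 397] peak 394 241
232 red (np.float64(387.0), 11) bright [393 394 395 396 397] peak 394 241
234 red (np.float64(386.5), 10) bright [393 394 395 396 397] peak 394 242
236 red (np.float64(387.0), 9) bright [392 393 394 395 396 397] peak 394 240
238 red (np.float64(387.0), 9) bright [393 394 395 396 397] peak 394 182
240 red (np.float64(386.5), 8) bright [373 374 375 376 377 378 379 380 392 393 394 395 396 397] peak 376 210
242 red (np.float64(386.5), 8) bright [373 374 375 376 377 378 379 391 392 393 394 395 396 397] peak 393 234
[]
scene [{'pixel': [344.7, 235.1], 'conf': 0.59}]
top [{'pixel': [388.9, 197.9], 'conf': 0.66}]
```

Run:
```python
from plan import *
tipx={"scene":(341,235.6),"top":(388.9,198.2)}
P={n:bot.camera(n) for n in ("scene","top")}
L=[]
for n,p in P.items():
    M=np.linalg.inv(p["world_to_cam"]); a=M[:3,3]; d=unproj(p,*tipx[n],1.)-a; L.append((a,d/np.linalg.norm(d)))
for u in (340,342,344):
    p=P["scene"]; a=L[0][0]; d=unproj(p,u,235.6-(u-341)*.14,1.)-a; d/=np.linalg.norm(d); LL=[(a,d),L[1]]
    A=sum(np.eye(3)-np.outer(d,d) for a,d in LL); b=sum((np.eye(3)-np.outer(d,d))@a for a,d in LL); t=np.linalg.solve(A,b); print("tip",u,t,[np.linalg.norm(np.cross(d,t-a)) for a,d in LL], (t-STONE)@ex,(t-STONE)@ey)
tip=np.array([.603,-.204,.14])
for n,p in P.items():
    F=f(p)
    def pr(w): c=p["world_to_cam"]@np.r_[w,1]; return np.array([p["cx"]-F*c[0]/c[2],p["cy"]+F*c[1]/c[2]])
    for el in (8,11,14,17):
        for az in (-2,0,2):
            e,a_=np.radians(el),np.radians(az-6.83); ax=np.array([-np.cos(e)*np.cos(a_),-np.cos(e)*np.sin(a_),np.sin(e)])
            d=pr(tip)-pr(tip+.08*ax); print(n,el,az,np.round(pr(tip),1),"slope %.3f"%(d[1]/d[0] if n=="scene" else d[0]/d[1]))
# ferrule and handle heights
for n,(u,v) in {"scene":(314.5,239.3),"top":(387.4,223)}.items():
    p=P[n]; print(n,"ferrule",unproj(p,u,v)); 
for v in (228,230,232,234,236,238): print(v,unproj(P["top"],387,v))
```

```text
tip 340 [ 0.5981 -0.2076  0.1509] [np.float64(0.0016935896471638766), np.float64(0.0016935896471638493)] 0.0032800649733697165 -0.0038544364403376285
tip 342 [ 0.6003 -0.2082  0.1503] [np.float64(0.00038382243564092695), np.float64(0.00038382243564058537)] 0.0055072247785548836 -0.004141271171991746
tip 344 [ 0.6024 -0.2087  0.1497] [np.float64(0.0024649323047681686), np.float64(0.0024649323047682943)] 0.007715346103328576 -0.004453676809421575
scene 8 -2 [341.9 236.1] slope -0.161
scene 8 0 [341.9 236.1] slope -0.193
scene 8 2 [341.9 236.1] slope -0.227
scene 11 -2 [341.9 236.1] slope -0.131
scene 11 0 [341.9 236.1] slope -0.164
scene 11 2 [341.9 236.1] slope -0.196
scene 14 -2 [341.9 236.1] slope -0.101
scene 14 0 [341.9 236.1] slope -0.133
scene 14 2 [341.9 236.1] slope -0.165
scene 17 -2 [341.9 236.1] slope -0.070
scene 17 0 [341.9 236.1] slope -0.101
scene 17 2 [341.9 236.1] slope -0.134
top 8 -2 [386.5 197.7] slope -0.099
top 8 0 [386.5 197.7] slope -0.062
top 8 2 [386.5 197.7] slope -0.026
top 11 -2 [386.5 197.7] slope -0.093
top 11 0 [386.5 197.7] slope -0.056
top 11 2 [386.5 197.7] slope -0.019
top 14 -2 [386.5 197.7] slope -0.087
top 14 0 [386.5 197.7] slope -0.050
top 14 2 [386.5 197.7] slope -0.012
top 17 -2 [386.5 197.7] slope -0.081
top 17 0 [386.5 197.7] slope -0.043
top 17 2 [386.5 197.7] slope -0.005
scene ferrule [ 0.5407 -0.2028  0.1675]
top ferrule [ 0.5409 -0.1999  0.1687]
228 [ 0.5285 -0.1971  0.1798]
230 [ 0.5239 -0.1968  0.1813]
232 [ 0.5196 -0.1967  0.1806]
234 [ 0.5153 -0.1966  0.1798]
236 [ 0.5109 -0.1963  0.1801]
238 [ 0.5065 -0.1961  0.1808]
```

Emit:
play_rows(
  targets=[
    {"grip":240,"linear":[0,0.1,-0.6],"delta_rot":[0,0.004,0]},
    {"grip":240,"linear":[0,0.15,-1.2],"delta_rot":[0,0.008,0]},
    {"grip":240,"linear":[0,0.15,-1.8],"delta_rot":[0,0.01,0]},
    {"grip":240,"linear":[0,0.15,-2.3],"delta_rot":[0,0.01,0]},
    {"grip":240,"linear":[0,0.15,-2.3],"delta_rot":[0,0.01,0]},
    {"grip":240,"linear":[0,0.15,-2.3],"delta_rot":[0,0.01,0]},
    {"grip":240,"linear":[0,0.15,-2.3],"delta_rot":[0,0.01,0]},
    {"grip":240,"linear":[0,0.15,-2.3],"delta_rot":[0,0.01,0]},
  ],
  force=60,
)

```text
time: 26.0
ee_pos: [0.5118, -0.1945, 0.105]
tcp_rot: [-179.8, 35.9, 172.2]
wrist_force: [0.2, 0.7, -0.2]
opening: 0.0196
grasp_force: 62.6
```

Run:
```python
from plan import *
o=bot.get_obs(); print(o["time"],o["ee_pos"],o["tcp_rot"],o["opening"],o["grasp_force"],o["wrist_force"],o["qd"])
slope(("wrist","scene"),k=(.4513,-.1862),yaw=-6.83)
P={n:bot.camera(n) for n in ("scene","top")}; L=[]
for n,p in P.items():
    r=bot.pinpoint(p,"awl_tip"); print(n,r[:1])
    for t in ("glue_tin","oil_bottle","paste_jar2"): print(t,[np.round(q["pixel"],1) for q in bot.pinpoint(p,t)[:1]])
    if r: M=np.linalg.inv(p["world_to_cam"]); a=M[:3,3]; d=unproj(p,*r[0]["pixel"],1.)-a; L.append((a,d/np.linalg.norm(d)))
if len(L)==2:
    A=sum(np.eye(3)-np.outer(d,d) for a,d in L); b=sum((np.eye(3)-np.outer(d,d))@a for a,d in L); t=np.linalg.solve(A,b); print("tip",t,"rel",(t-STONE)@ex,(t-STONE)@ey)
p=P["top"]
for v in (226,228,230,232,234): print(v,unproj(p,387,v))
cv2.imwrite("pics/fin.png",cv2.resize(P["scene"]["color"][170:320,240:410,::-1],(680,600),interpolation=cv2.INTER_CUBIC))
```

```text
26.0 [ 0.5118 -0.1945  0.105 ] [-179.8154   35.887   172.1596] 0.019627332855934793 62.557504177093506 [ 0.2427  0.6616 -0.1795] [-0.0418  0.0212 -0.0934  0.0404 -0.0462  0.1169]
wrist stone 940 [-0.0269  0.0002  0.0801] 0.0003909322183171967
wrist rails 979 [0.0007 0.     0.0515] 0.0005288924341090947
wrist table 5005 [ 0.0008  0.0014 -0.0009] 0.0007610187679144794
scene stone 680 [ 0.0011 -0.0052  0.0807] 0.0014778129730252745
scene rails 280 [ 0.0035 -0.0006  0.0508] 0.001665844657411416
scene table 1698 [ 0.0002 -0.0013 -0.0012] 0.0015687846376062032
scene [{'pixel': [338.5, 242.0], 'conf': 0.75}]
glue_tin [array([375.8, 354.3])]
oil_bottle [array([405.7, 309.9])]
paste_jar2 [array([361.6, 184.9])]
top [{'pixel': [386.9, 203.1], 'conf': 0.79}]
glue_tin [array([466.2, 211.8])]
oil_bottle [array([437.8, 175. ])]
paste_jar2 [array([300.8, 146.2])]
tip [ 0.5937 -0.2064  0.1254] rel -0.0012753918619842497 -0.0031398711622892274
226 [ 0.5367 -0.2013  0.1475]
228 [ 0.5315 -0.2004  0.1537]
230 [ 0.5267 -0.1998  0.1565]
232 [ 0.5222 -0.1996  0.1566]
234 [ 0.5177 -0.1995  0.156 ]
```

View pics/fin.png

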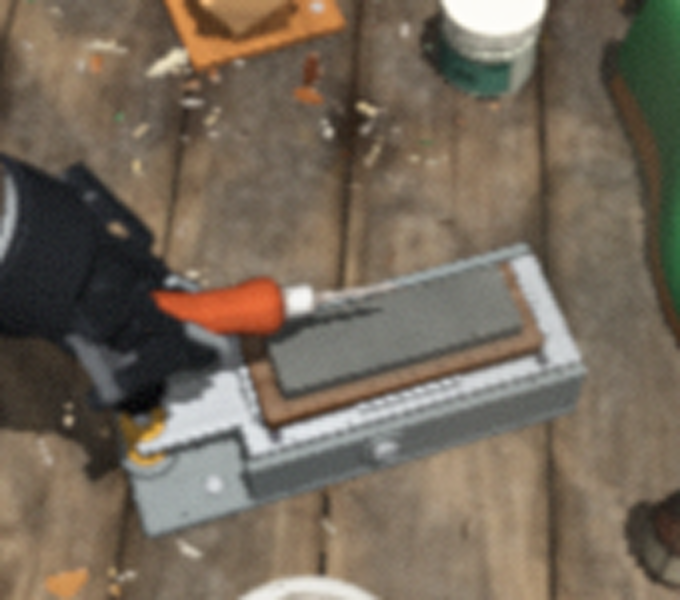

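```bash
python3 -c "
from workcell import bot
print(bot.job_done())"
```

```text
the job is handed in; nothing more can be done
None
```

The job is handed in. By the last camera check the stone is level to about 0.002 rad, and the awl is held in line over its middle, dipped about 14 degrees and roughly 4 cm clear. The screwdriver stays in the block, and the bottle, jar and tin have not moved.

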